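# Fit the boom tube on the leaning stand and click its spring latch

### The arm

A 6-joint arm with a two-finger parallel gripper is mounted at the origin on the work surface. World frame = base frame: x ahead of the robot, y to its left, z up, the work surface at z = 0. Lengths are in m, angles in degrees, forces in N, time in s.
With the tool pointing down it reaches from about 0.4 to 0.825 m from the base axis. Payload 7 kg.
Tool frame: the origin (TCP) lies at the very end of the fingers, on their centre line; the grasp point (between the pads) lies 19 mm behind it (r.grasp_offset is the z of the grasp point in the tool frame, in m); z points along the fingers, y is the direction in which the jaws open and shut (so a half turn about z gives the same grasp; the last joint's range is limited). The gripper opens to 88 mm and grips with 3 to 60 N. Pads are 19 mm wide; open, the fingers measure 130 mm over their backs; the gripper's body (78 mm by 193 mm) begins 47 mm behind the grasp point.
Start: joints at [88.7, 20.546, 0.682, 0, -70.136, -16.507], TCP at [0.206, 0.643, 0.227] pointing down, gripper open.
Joint ranges: [-176.03, 176.03], [-82.01, 121.73], [-58.28, 71.71], [-173.87, 95.51], [-174.79, -0.11], [-173.66, 173.66]. Speed limits (degrees/s): [136.94, 136.94, 172.46, 180, 180, 180].

### API

Orientations are given as [roll, pitch, yaw] about the fixed x, y, z axes, in that order (R = Rz(yaw) Ry(pitch) Rx(roll)).
In Python, from plant import r, capture, calibration, order gives the robot as it stands.
- The arm moves only by the tool servo_tool, never from a script. Its arguments are lists of equal length, an entry for each row: "grip": the closure, from -1 (fully open) to 1 (shut), so that 0 is half open; "translation": the shift along the tool's x, y, z in m, a list of three; "turn": the turn about the tool's z in rad. A call has 1 to 10 rows; each row is the pose to reach, as a shift and turn from the pose commanded when the call began, along the tool's axes at that moment; what a row does not reach only later rows make up. A row lasts 1/12 s, in which the tool goes at most 41.7 mm and 7.16 degrees, less where a joint would pass 70% of its speed; a pose out of reach is approached as far as the arm can. A call with a gripper value outside its range is refused whole. The fingers move at their own pace and stop on an object; "newtons" is the grip in N (left out, the last holds). Time passes only in rows, so rows that repeat a pose let the fingers close. It gives the time, the measured TCP pose, the force and the opening at its end, in the units of the state.
- r.get_state(): the state, without advancing time (a new reading comes with each control period).
- capture(name): name is "scene" or "top"; returns (picture, depth): 400x640x3 uint8, blue, green, red; 400x640 float32, m along the optical axis (not along the pixel's ray), 0 where there is no reading.
- calibration(name): a dict with "fx", "fy", "cx", "cy" (pixels), "view" (4x4, takes a point from world to camera coordinates). Camera axes: x right, y up, looking along -z (the intrinsics and any distortion apply to the point x, -y, -z); pixel columns grow to the right and rows downward; lengths in m; the calibration is good to about 2 mm. A picture is of the moment at which its call begins. calibration takes no time and is no camera call.
- order.close_job(): hands the job in, once; it reports no verdict.
The state is a dict: "time_s": time; "joints": joint angles; "qd": joint speeds; "joint_torque": joint torques, N m; "tcp_pos": TCP position; "eef_rot": TCP orientation; "contact_force": force on the tool from outside, world axes, zero at the start; "moment": the same for the moment, N m; "gripper_width": finger opening in m.
Only numpy, scipy, OpenCV 4.12 (cv2) and the standard library are available. Lean on these libraries where they do the work, as an engineer would, in place of code of your own. Each camera call takes 0.05 s, during which the arm holds its last target.

### The job

Put the blue boom tube from the white tray onto the leaning post of the stand: slide it down, open end first and slot upwards, until it stops against the orange spring button; then press the button flush so that the tube can slip over it, and slide the tube down until it sits on the collar and the button pops up through the slot. Let go of everything, and leave the other things on the bench where they are.

Things in the scene. Friction and masses are not known exactly. Their poses are not given: they have to be found in the camera images.
- boom_mid (a point): centre of the boom tube: blue square tube, 32 x 32 mm outside, 26 x 26 mm inside, 185 mm long, about 0.32 kg, loose in the tray, slot up. On its axis, 85 mm from the open mouth's face, 100 mm from the closed end's. x axis: from mouth to closed end; z axis: out of the slotted side. 18 mm above what the tube lies on. The plain part (32 mm wide) can be gripped anywhere
- boom_mouth (a point): centre of the tube's open mouth, on its axis at the end face; axes as boom_mid. A black lip there, 8 mm long, is flared inside from 26 to 31 mm; it and the black cap (12 mm long, 36 mm square) at the closed end stand 2 mm proud of the sides
- boom_slot (a point): middle of the slot in the tube's slotted side, at its outer face; the slot is 46 mm long and 14 mm wide and begins 25 mm from the mouth's face
- post_foot (a point): foot of the post: on the post's axis, at the upper face of its black 44 mm square collar, 88 mm above the bench. x axis: up along the post, 35 degrees above level; z axis: square to the post, upwards out of the side with the button; y axis level. The fitted tube has its mouth at this point and its x and z axes along these
- post_nose (a point): tip of the post's round black nose, 165 mm from post_foot; axes as post_foot. The post is a square aluminium bar, 23.5 x 23.5 mm. It is slippery: the tube slides down it by its own weight, but may stop where the button rubs on it inside and must then be pushed down to the collar
- latch_low (a point): on top of the orange spring button, 35 mm up the post from post_foot; moves with it; axes as post_foot. The button is a bar 9 mm wide from 28 to 68 mm up the post, on its upper side, 9 mm proud when out. Pressed along -z at any place it goes in level along its whole length
- latch (a joint): how far the button is pressed, m: 0 out, 0.009 flush with the post, 0.010 stop. A spring: 2 N starts it, 5 N brings it flush. Unless within 2 mm of flush, its upper end stops the tube's blunt mouth. Hold only its lower part down with the fingertips: the tube, let go, then slips over the free upper part by its own weight as far as the fingers
- stand: the stand, fixed to the bench: steel foot plate 170 mm x 120 mm x 14 mm with a grey block 88 mm high at its rear that carries the post; origin on the bench under post_foot, x axis level in the direction in which the post rises
- lot_tray: white tray with brown floor in which the tube lies, fixed; 270 mm (x) x 170 mm (y), walls 34 mm high and 4 mm thick, floor 4 mm thick; origin under its centre; the tube lies roughly along its x axis
- meter: grey hand-held meter, 150 x 75 x 34 mm, bystander; origin under its centre
- tape_roll: green ring-shaped roll, 90 mm across, 24 mm high, bystander; origin under its centre
- weight: brass weight, 50 mm across, 66 mm high, bystander; origin under its centre
- driver: red-handled screwdriver lying on the bench, bystander
- spare_cap: black and grey spare end cap, 40 x 40 x 40 mm, bystander; origin under its centre
- carton: small cardboard box, 90 x 120 x 50 mm, bystander; origin under its centre
- bits_cup: blue cup, 72 mm across, 70 mm high, bystander; origin under its centre

How it is judged:
By the outcome, as a careful person would: the job done as asked, in the order asked, and still so for the second after the job is handed in, with the robot touching nothing.
It also fails if it takes over 61 s, if anything falls off the work surface, if the arm or the gripper's body presses on something with over 40 N, if the wrist force passes 120 N, or if a joint passes its speed limit or range.

## Working session

There is one attempt and no reset: what is moved stays moved. The work goes in short steps, Python scripts to look and compute and a tool call to move; the robot and the scene stay as the last step left them, time stands still between calls to the robot, and variables do not carry over. Pictures are saved under pics/ and viewed, and the job is handed in when it is done.

Besides the shell and the picture viewer there is one more tool, called after ">>>" in YAML: its name, and indented under it one key for each argument. servo_tool: Moves the arm, as the interface text tells. Its arguments: {"type":"object","properties":{"grip":{"type":"array","items":{"type":"number"}},"translation":{"type":"array","items":{"type":"array","items":{"type":"number"}}},"turn":{"type":"array","items":{"type":"number"}},"newtons":{"type":"number"}},"required":["grip","translation","turn"]}

I'll start by looking at the state and both camera pictures.

```bash
ls; mkdir -p pics; python3 - <<'E'
from plant import r,capture,calibration,order
import cv2,numpy as np
print(r.get_state()); print(r.grasp_offset)
for n in("scene","top"):
    p,d=capture(n); cv2.imwrite(f"pics/{n}0.png",p); np.save(f"{n}0.npy",d); np.save(f"{n}0_img.npy",p)
    print(n,calibration(n))
E
```

```text
pics
{'time_s': 0.0, 'joints': array([ 8.86979464e+01,  2.05922063e+01,  6.34334609e-01, -1.81585905e-02,
       -7.01378256e+01, -1.65064677e+01]), 'qd': array([-0.0105204 , -0.04506021, -0.02523108,  0.033223  ,  0.12895968,
       -0.0035817 ]), 'joint_torque': array([-4.82042105e-04, -5.82721674e+01,  2.93047446e+01,  6.99722752e+00,
        6.70033711e-03, -1.58403782e-04]), 'tcp_pos': array([0.20633282, 0.64217442, 0.22562443]), 'eef_rot': array([ 1.79903396e+02, -1.08254742e-02, -1.78146960e+01]), 'contact_force': array([-0.1589161 ,  0.82761372,  0.75296515]), 'moment': array([ 0.04393729,  0.00237755, -0.02816974]), 'gripper_width': 0.08779140001610848}
-0.0188
scene {'fx': 438.28059900062624, 'fy': 438.28059900062624, 'cx': 322.8142650388577, 'cy': 192.05093622607603, 'view': array([[-0.57452652,  0.81827874,  0.01841677,  0.35851006],
       [-0.5279946 , -0.38771895,  0.75557641,  0.19576691],
       [ 0.62541265,  0.42437473,  0.65480158, -1.41952796],
       [ 0.        ,  0.        ,  0.        ,  1.        ]])}
top {'fx': 486.63143236842393, 'fy': 486.63143236842393, 'cx': 322.1251254697844, 'cy': 199.25637917998083, 'view': array([[-0.01623649, -0.99984133,  0.00732802, -0.03571269],
       [ 0.98215204, -0.01457484,  0.18752316, -0.5886545 ],
       [-0.1873866 ,  0.01024195,  0.98223285, -1.34841601],
       [ 0.        ,  0.        ,  0.        ,  1.        ]])}
```

View pics/scene0.png

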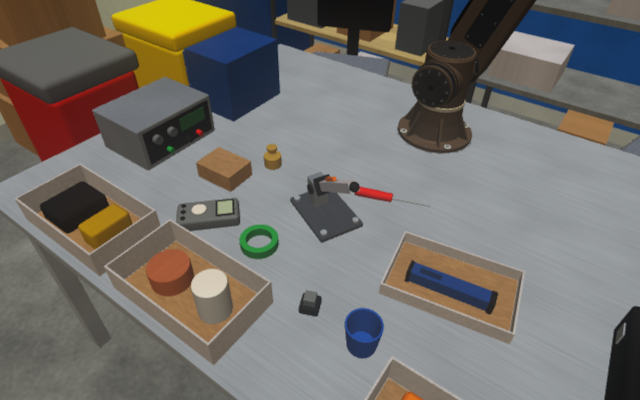

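View pics/top0.png

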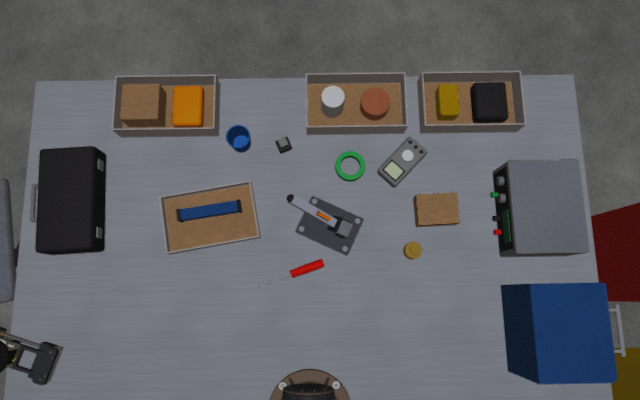

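```bash
cat > h.py <<'E'
import numpy as np, cv2
from plant import r,capture,calibration,order
C={n:calibration(n) for n in("scene","top")}
def proj(n,P):
    c=C[n]; P=np.atleast_2d(P); q=P@c["view"][:3,:3].T+c["view"][:3,3]
    return np.c_[c["cx"]+c["fx"]*q[:,0]/-q[:,2], c["cy"]+c["fy"]*-q[:,1]/-q[:,2]]
def ray(n,uv):
    c=C[n]; uv=np.atleast_2d(uv).astype(float); R=c["view"][:3,:3]; t=c["view"][:3,3]
    d=np.c_[(uv[:,0]-c["cx"])/c["fx"],-(uv[:,1]-c["cy"])/c["fy"],-np.ones(len(uv))]
    return -R.T@t, d@R
def plane(n,uv,z):
    o,d=ray(n,uv); s=(z-o[2])/d[:,2]; return o+d*s[:,None]
def dpt(n,uv,dep):
    o,d=ray(n,uv); return o+d*np.asarray(dep)[:,None]
def two(uv1,uv2):
    o1,d1=ray("scene",uv1);o2,d2=ray("top",uv2);out=[]
    for a,b in zip(d1,d2):
        a=a/np.linalg.norm(a);b=b/np.linalg.norm(b)
        s=np.linalg.lstsq(np.c_[a,-b],o2-o1,rcond=None)[0]
        p,q=o1+a*s[0],o2+b*s[1]; out.append(np.r_[(p+q)/2,np.linalg.norm(p-q)])
    return np.array(out)
E
python3 - <<'E'
from h import *
for n,boxes in {"scene":[(370,220,530,340),(280,160,400,245)],"top":[(155,175,265,255),(265,180,375,260)]}.items():
    im=np.load(n+"0_img.npy"); d=np.load(n+"0.npy")
    for i,(a,b,c,e) in enumerate(boxes):
        k=5 if n=="scene" else 7
        cv2.imwrite(f"pics/{n}_c{i}.png",cv2.resize(im[b:e,a:c],None,fx=k,fy=k,interpolation=cv2.INTER_CUBIC)[:600,:800])
    uv=np.array([[330,300],[300,330],[380,290],[450,200]]) 
    print(n,dpt(n,uv,d[uv[:,1],uv[:,0]]).round(4))
E
```

```text
scene [[ 7.314e-01  9.390e-02 -5.000e-04]
 [ 8.247e-01  8.570e-02 -3.000e-04]
 [ 6.575e-01  1.709e-01  1.400e-02]
 [ 2.822e-01  1.746e-01 -3.000e-04]]
top [[ 3.021e-01 -6.340e-02 -1.200e-03]
 [ 2.192e-01  2.410e-02 -6.800e-03]
 [ 3.282e-01 -2.090e-01 -3.000e-04]
 [ 5.811e-01 -4.156e-01  5.160e-02]]
```

View pics/scene_c0.png

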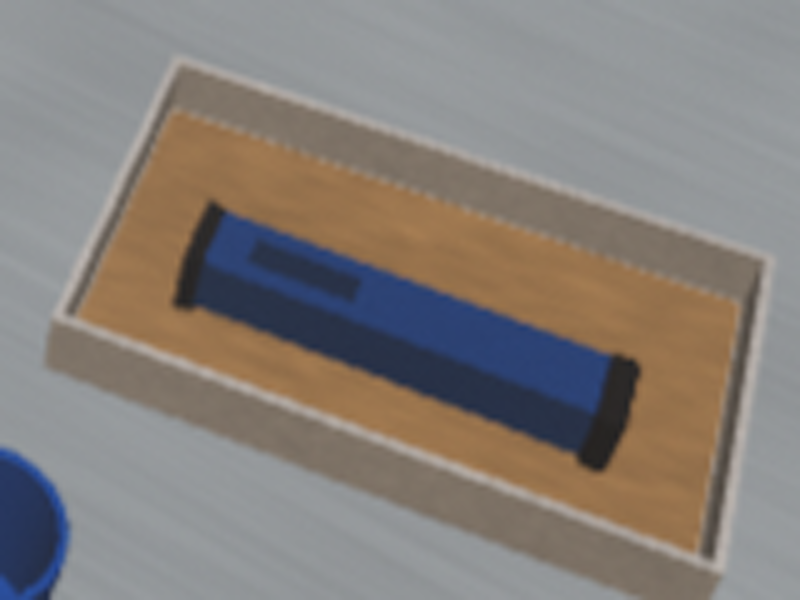

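View pics/scene_c1.png

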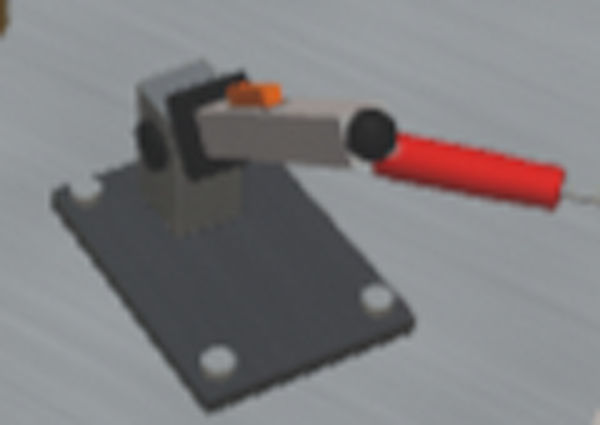

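View pics/top_c0.png

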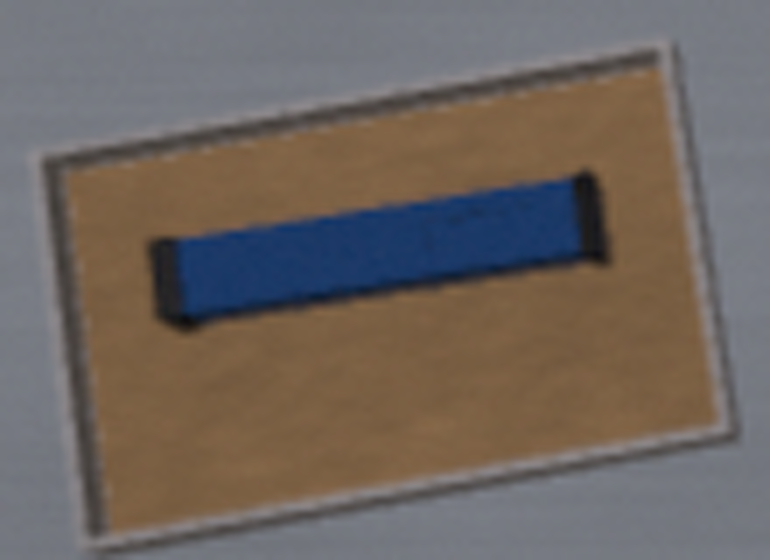

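View pics/top_c1.png

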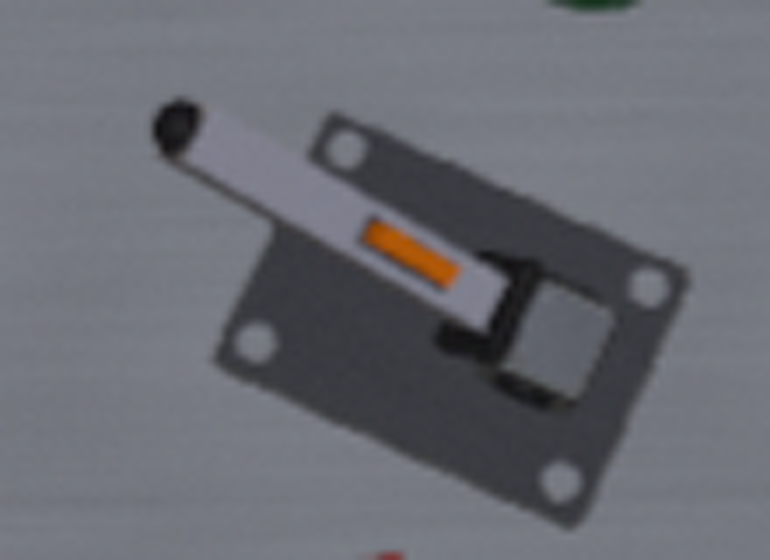

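```bash
cat > meas.py <<'E'
from h import *
I={n:np.load(n+"0_img.npy") for n in C}; D={n:np.load(n+"0.npy") for n in C}
def cloud(n,m):
    v,u=np.nonzero(m&(D[n]>0)); return dpt(n,np.c_[u,v],D[n][v,u])
H={n:cv2.cvtColor(I[n],cv2.COLOR_BGR2HSV) for n in C}
def box(n,a,b,c,e):
    m=np.zeros((400,640),bool); m[b:e,a:c]=1; return m
def rect(P):
    (c,s,a)=cv2.minAreaRect(P[:,:2].astype(np.float32)*1000); return np.round(c,1),np.round(s,1),round(a,2)
B={"scene":box("scene",375,225,527,338),"top":box("top",160,180,262,254)}
for n in C:
    h=H[n]; m=(h[...,0]>100)&(h[...,0]<130)&(h[...,1]>120)&B[n]
    P=cloud(n,m); T=P[(P[:,2]>.035)&(P[:,2]<.041)]
    print("tube blue",n,len(T),T.mean(0).round(4),rect(T), np.median(P[P[:,2]>.035][:,2]))
    dk=(h[...,2]<70)&(h[...,1]<140)&B[n]; P=cloud(n,dk); T=P[(P[:,2]>.032)&(P[:,2]<.045)]
    print(" black", len(T)); 
    # whole tube incl caps
    P=cloud(n,B[n]);T=P[(P[:,2]>.0365)&(P[:,2]<.043)];c,s,a=rect(T);print(" top all",len(T),c,s,a)
B={"scene":box("scene",285,165,385,242),"top":box("top",272,188,370,256)}
for n in C:
    P=cloud(n,B[n]); 
    T=P[(P[:,2]>.011)&(P[:,2]<.017)]; print("plate",n,len(T),rect(T),T[:,2].mean())
    h=H[n]; om=(h[...,0]<22)&(h[...,0]>5)&(h[...,1]>150)&B[n]
    v,u=np.nonzero(om); P=cloud(n,om); print(" orange px",len(u),u.mean(),v.mean(),"mean",P.mean(0).round(4),"max z",P[:,2].max())
np.savez("box.npz",**B)
E
python3 meas.py
```

```text
tube blue scene 851 [0.5711 0.294  0.0381] (array([619.8, 249. ]), array([132.5, 262.2]), 52.64) 0.038360998156524495
 black 142
 top all 997 [608.8 296.6] [276.9 268.3] 10.18
tube blue top 348 [0.5636 0.29   0.0377] (array([564.5, 285.3]), array([ 32.3, 167.8]), 8.11) 0.03801289169171829
 black 78
 top all 362 [545.4 284.1] [168.1 268.7] 9.4
plate scene 1722 (array([481.8, -42.2]), array([170.5, 218.9]), 64.17) 0.013804364403765989
 orange px 40 330.55 178.4 mean [ 0.5342 -0.0442  0.1335] max z 0.14490021923597296
plate top 958 (array([518.1, -65.6]), array([169.3, 119.4]), 64.4) 0.013637661261093087
 orange px 46 323.0217391304348 215.7173913043478 mean [ 0.5279 -0.0458  0.1331] max z 0.1444046663516012
```

```bash
cat >> meas.py <<'E'
print("-----")
yaw=np.radians(64.4); ex=np.array([np.cos(yaw),np.sin(yaw),0]); ey=np.array([-ex[1],ex[0],0]); ez=np.array([0,0,1.])
px=np.cos(np.radians(35))*ex+np.sin(np.radians(35))*ez; pz=-np.sin(np.radians(35))*ex+np.cos(np.radians(35))*ez
for n in C:
    h=H[n]; om=(h[...,0]<22)&(h[...,0]>5)&(h[...,1]>150)
    gm=(h[...,1]<60)&(h[...,2]>85)&B[n]&~cv2.dilate(om.astype(np.uint8),np.ones((3,3))).astype(bool)
    P=cloud(n,gm); P=P[P[:,2]>.10]
    o=np.array([.50,-.08,0.088])
    Q=np.c_[(P-o)@px,(P-o)@ey,(P-o)@pz]*1000
    print(n,len(Q)); 
    import sys
    # top face: densest pz
    hist,ed=np.histogram(Q[:,2],bins=np.arange(-60,60,2)); print([(int(e),int(k)) for e,k in zip(ed,hist) if k>5])
    np.save(n+"_post.npy",P)
    P=cloud(n,om&B[n]); Q=np.c_[(P-o)@px,(P-o)@ey,(P-o)@pz]*1000; print("orange",np.percentile(Q,[0,10,50,90,100],axis=0).round(1))
    bm=(h[...,2]<60)&B[n]; P=cloud(n,bm);P=P[P[:,2]>.15]; Q=np.c_[(P-o)@px,(P-o)@ey,(P-o)@pz]*1000; print("nose",len(Q),np.percentile(Q,[0,10,50,90,100],axis=0).round(1) if len(Q) else "")
E
python3 meas.py | sed -n '/-----/,$p'
```

```text
-----
scene 341
[(-20, 8), (-18, 23), (-16, 21), (-14, 22), (-12, 21), (-10, 20), (-8, 22), (-6, 24), (-4, 22), (-2, 30), (0, 22), (2, 93), (4, 12)]
orange [[  9.4 -20.5   5.6]
 [ 47.8 -19.6   7.2]
 [ 68.7 -16.7  10.2]
 [ 79.6 -11.5  12.8]
 [ 81.3   2.5  13.1]]
nose 71 [[167.4 -25.2 -15.8]
 [169.4 -23.6 -13.1]
 [172.6 -17.   -6.2]
 [175.7  -9.8   0.4]
 [178.2  -7.2   3.3]]
top 347
[(-2, 13), (0, 41), (2, 120), (4, 89), (6, 59), (8, 12)]
orange [[ 38.2 -14.7   2.1]
 [ 44.1 -13.5   9.6]
 [ 61.  -10.5  12.6]
 [ 75.8  -7.1  15.4]
 [ 78.5  -6.2  18.4]]
nose 33 [[162.2 -19.7  -8.4]
 [164.2 -15.9  -4.7]
 [169.2  -8.6  -1.5]
 [172.6  -2.7   3.5]
 [174.2   0.5   4.2]]
```

```bash
cat > m2.py <<'E'
import io,contextlib
with contextlib.redirect_stdout(io.StringIO()):
    from meas import *
from scipy import ndimage as nd
def big(m):
    l,k=nd.label(m); return l==1+np.argmax(nd.sum(m,l,range(1,k+1)))
# tube blue top face each view; plate
for n in C:
    h=H[n]; bb=box(n,*((375,225,527,338) if n=="scene" else (160,180,262,254)))
    m=big((h[...,0]>100)&(h[...,0]<130)&(h[...,1]>120)&bb)
    P=cloud(n,m); T=P[(P[:,2]>.0365)&(P[:,2]<.0395)]; print(n,"tube top",len(T),rect(T))
    m=big((h[...,0]>50)&(h[...,1]>60)&(h[...,2]>40)&(h[...,0]<80)&box(n,*((230,220,290,262) if n=="scene" else (330,145,370,186))))
    P=cloud(n,m); T=P[P[:,2]>.021]; print(n,"ring top",len(T),rect(T),T[:,2].max())
    T=cloud(n,box(n,*((360,360-60,390,360) if n=="scene" else (220,120,255,155)))); T=T[(T[:,2]>.066)]; print(n,"cup rim",rect(T),T[:,2].max())
    T=cloud(n,box(n,*((180,140,260,190) if n=="scene" else (410,185,465,232)))); T=T[(T[:,2]>.047)&(T[:,2]<.053)]; print(n,"carton",rect(T))
    T=cloud(n,box(n,*((285,165,385,242) if n=="scene" else (272,188,370,256)))&(h[...,2]>30)&(h[...,2]<100)&(h[...,1]<80)); T=T[(T[:,2]>.0115)&(T[:,2]<.016)]; print(n,"plate",rect(T))
    # white screws
    P=np.load(n+"_post.npy"); 
    Q=np.c_[(P-o)@px,(P-o)@ey,(P-o)@pz]*1000
    for lo in range(60,170,20):
        q=Q[(Q[:,0]>lo)&(Q[:,0]<lo+20)]
        if len(q)>4: print("  post",lo,len(q),"y",q[:,1].min().round(1),q[:,1].max().round(1),"z",q[:,2].min().round(1),q[:,2].max().round(1))
E
python3 m2.py
```

```text
scene tube top 665 (array([569.9, 286.3]), array([ 33.9, 164.8]), 8.37)
scene ring top 490 (array([ 702.2, -129.6]), array([87. , 87.9]), 40.77) 0.028449936775164053
scene cup rim (array([787.6, 219.8]), array([104.8,  45.4]), 38.75) 0.07259723189666323
scene carton (array([ 563.1, -377.7]), array([ 91.8, 123.7]), 1.7)
scene plate (array([525.8, -63.5]), array([170.6, 121. ]), 64.37)
  post 60 33 y -27.6 -20.6 z -16.6 4.2
  post 80 49 y -27.7 -4.8 z -18.1 4.4
  post 100 53 y -27.6 -3.9 z -20.3 4.0
  post 120 58 y -27.5 -3.0 z -19.0 4.1
  post 140 60 y -27.8 -0.4 z -18.7 4.3
  post 160 34 y -27.6 -3.7 z -19.3 4.0
top tube top 197 (array([564.4, 284.9]), array([ 32.1, 165.4]), 8.34)
top ring top 266 (array([ 697.5, -130.3]), array([84.2, 87.4]), 87.85) 0.030339428086962217
top cup rim (array([776.8, 198.5]), array([69.8, 69. ]), 20.78) 0.07569610490840906
top carton (array([ 557.4, -379.2]), array([ 90.1, 120.4]), 1.62)
top plate (array([518.4, -65. ]), array([168.2, 119.4]), 64.51)
  post 60 20 y -22.3 1.0 z -2.5 8.9
  post 80 54 y -23.4 0.8 z -2.4 9.4
  post 100 62 y -22.9 0.6 z -19.3 8.8
  post 120 67 y -22.4 1.3 z -19.1 7.6
  post 140 63 y -22.5 1.0 z -23.0 9.6
  post 160 10 y -22.0 -0.6 z -0.0 5.0
```

```bash
cat > go.py <<'E'
# usage: go.py x y z [yaw]  (mm, deg) -> shift/turn in tool axes
import sys; from h import *
from scipy.spatial.transform import Rotation as Ro
s=r.get_state(); a=[float(v) for v in sys.argv[1:]]
R=Ro.from_euler("xyz",s["eef_rot"],degrees=True)
t=np.array(a[:3])/1000-s["tcp_pos"]
print("t",round(s["time_s"],2),"tcp",(s["tcp_pos"]*1000).round(1),"rot",s["eef_rot"].round(2),"F",s["contact_force"].round(1),"w",round(s["gripper_width"]*1000,1),"j",s["joints"].round(0))
print("shift",R.inv().apply(t).round(4),"dist",np.linalg.norm(t).round(3))
if len(a)>3: print("turn",-np.radians((a[3]-s["eef_rot"][2]+180)%360-180).round(4))
E
python3 go.py 560 335 200 -81.7
```

```text
t 0.1 tcp [206.3 642.2 225.7] rot [ 1.7992e+02 -1.0000e-02 -1.7810e+01] F [-0.1 -0.3  0.6] w 87.8 j [ 89.  21.   1.  -0. -70. -17.]
shift [0.4307 0.1843 0.026 ] dist 0.469
turn 1.115
```

>>> servo_tool:
  grip: [-0.4,-0.4,-0.4,-0.4,-0.4,-0.4,-0.4,-0.4,-0.4,-0.4]
  translation:
    - [0.43,0.184,0.026]
    - [0.43,0.184,0.026]
    - [0.43,0.184,0.026]
    - [0.43,0.184,0.026]
    - [0.43,0.184,0.026]
    - [0.43,0.184,0.026]
    - [0.43,0.184,0.026]
    - [0.43,0.184,0.026]
    - [0.43,0.184,0.026]
    - [0.43,0.184,0.026]
  turn: [1.115,1.115,1.115,1.115,1.115,1.115,1.115,1.115,1.115,1.115]
  newtons: 15

```text
time_s: 0.93
tcp_pos: [0.5216, 0.3681, 0.2031]
eef_rot: [180.0, -0.0, -82.1]
contact_force: [-0.1, 1.2, 0.5]
gripper_width: 0.0614
```

```bash
python3 go.py 560 335 100 -81.7
```

```text
t 0.93 tcp [521.6 368.1 203.1] rot [ 1.7997e+02 -1.0000e-02 -8.2110e+01] F [-0.1  1.2  0.5] w 61.4 j [ 53.  18.  -6.  -0. -66. -45.]
shift [ 0.038  -0.0336  0.1031] dist 0.115
turn -0.0072
```

>>> servo_tool:
  grip: [-0.4,-0.4,-0.4,-0.4,-0.4,-0.4]
  translation:
    - [0.038,-0.034,0.1]
    - [0.038,-0.034,0.1]
    - [0.038,-0.034,0.1]
    - [0.038,-0.034,0.1]
    - [0.038,-0.034,0.1]
    - [0.038,-0.034,0.1]
  turn: [0,0,0,0,0,0]

```text
time_s: 1.43
tcp_pos: [0.5601, 0.3378, 0.1044]
eef_rot: [-179.9, 0.0, -81.7]
contact_force: [-0.0, 0.3, 1.0]
gripper_width: 0.0619
```

```bash
python3 go.py 560 335 100 -81.7; python3 - <<'E'
from h import *
for n,(a,b,c,e) in {"scene":(370,150,530,340),"top":(150,140,270,260)}.items():
    p,d=capture(n); np.save(n+"1.npy",d); np.save(n+"1_img.npy",p)
    k=4 if n=="scene" else 5
    cv2.imwrite(f"pics/{n}1.png",cv2.resize(p[b:e,a:c],None,fx=k,fy=k,interpolation=cv2.INTER_CUBIC)[:600,:800])
    print(n,proj(n,r.get_state()["tcp_pos"]))
E
```

```text
t 1.43 tcp [560.1 337.8 104.4] rot [-1.7994e+02  1.0000e-02 -8.1670e+01] F [-0.   0.3  1. ] w 61.9 j [ 48.  24. -11.   0. -55. -40.]
shift [0.0028 0.0005 0.0044] dist 0.005
turn 0.0005
scene [[484.24631402 269.68019384]]
top [[183.80627504 207.83498153]]
```

View pics/scene1.png

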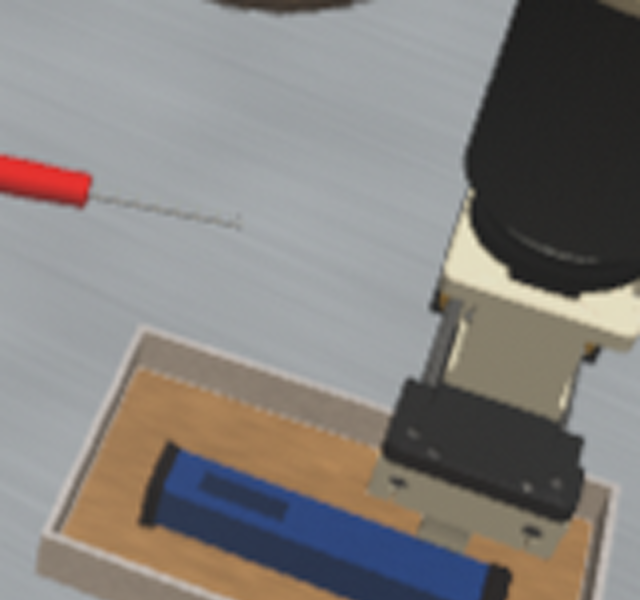

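View pics/top1.png

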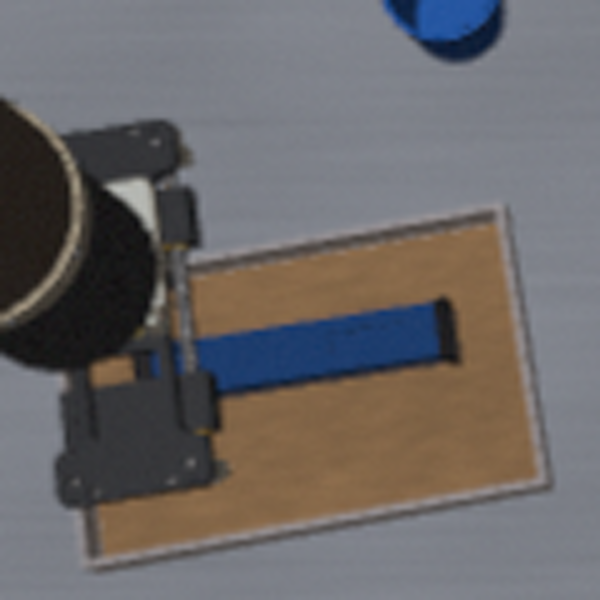

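```bash
python3 - <<'E'
from h import *
from scipy.spatial.transform import Rotation as Ro
tcp=np.array([.5601,.3378,.1044]); R=Ro.from_euler("z",-81.7,degrees=True)*Ro.from_euler("x",180,degrees=True)
for n in C:
    d=np.load(n+"1.npy"); v,u=np.nonzero(d>0); P=dpt(n,np.c_[u,v],d[v,u]); Q=R.inv().apply(P-tcp)*1000
    Q=Q[(abs(Q[:,0])<70)&(abs(Q[:,1])<120)]
    for lo in range(-200,-20,15):
        q=Q[(Q[:,2]>lo)&(Q[:,2]<lo+15)]
        if len(q)>5: print(n,lo,len(q),"x",q[:,0].min().round(1),q[:,0].max().round(1),"y",q[:,1].min().round(1),q[:,1].max().round(1))
E
```

```text
scene -200 180 x -44.3 45.9 y -49.6 -6.3
scene -185 332 x -35.9 37.5 y -41.6 -5.0
scene -170 730 x -38.9 39.0 y -54.5 7.5
scene -155 233 x -22.1 24.5 y -54.4 -12.7
scene -140 190 x -23.9 24.9 y -54.7 -19.2
scene -125 326 x -37.6 39.2 y -98.8 -8.4
scene -110 1043 x -39.1 39.3 y -100.8 85.0
scene -95 390 x -38.4 39.2 y -98.0 80.5
scene -80 289 x -38.7 39.0 y -92.9 79.1
scene -35 6 x -6.7 10.0 y -50.7 -48.6
top -200 46 x -19.4 46.1 y -27.0 48.5
top -170 90 x 17.7 40.1 y -47.7 32.7
top -140 7 x 21.9 26.2 y 13.7 20.0
top -125 125 x -34.2 37.2 y -92.8 99.0
top -110 663 x -38.5 40.3 y -94.6 99.3
top -95 436 x -39.0 40.2 y -90.3 96.0
top -80 49 x 20.6 39.6 y -84.2 90.9
top -35 6 x 8.8 12.1 y -41.3 -27.8
```

>>> servo_tool:
  grip: [-0.4,-0.4,-0.4,-0.4,-0.4,-0.4,-0.4]
  translation:
    - [0.003,0.0,0.03]
    - [0.003,0,0.06]
    - [0.003,0,0.078]
    - [0.003,0,0.088]
    - [0.003,0,0.09]
    - [0.003,0,0.09]
    - [0.003,0,0.09]
  turn: [0,0,0,0,0,0,0]

```text
time_s: 2.12
tcp_pos: [0.5609, 0.3354, 0.0152]
eef_rot: [-179.9, 0.1, -81.6]
contact_force: [-0.2, -0.3, 0.1]
gripper_width: 0.0613
```

```bash
python3 go.py 560 334.6 9 -81.7
```

```text
t 2.12 tcp [560.9 335.4  15.2] rot [-1.7987e+02  8.0000e-02 -8.1640e+01] F [-0.2 -0.3  0.1] w 61.3 j [ 48.  30. -16.   0. -45. -40.]
shift [0.0006 0.001  0.0062] dist 0.006
turn 0.001
```

>>> servo_tool:
  grip: [-0.4,-0.4,1,1,1,1,1,1]
  translation:
    - [0.0,0.001,0.006]
    - [0,0.001,0.006]
    - [0,0.001,0.006]
    - [0,0.001,0.006]
    - [0,0.001,0.006]
    - [0,0.001,0.006]
    - [0,0.001,0.006]
    - [0,0.001,0.006]
  turn: [0,0,0,0,0,0,0,0]
  newtons: 10

```text
time_s: 2.78
tcp_pos: [0.5594, 0.3343, 0.0076]
eef_rot: [-180.0, 0.0, -81.7]
contact_force: [1.2, 0.2, 0.3]
gripper_width: 0.0319
```

>>> servo_tool:
  grip: [1,1,1,1,1,1,1]
  translation:
    - [0,0,-0.015]
    - [0,0,-0.03]
    - [0,0,-0.045]
    - [0,0,-0.06]
    - [0,0,-0.075]
    - [0,0,-0.08]
    - [0,0,-0.08]
  turn: [0,0,0,0,0,0,0]

```text
time_s: 3.37
tcp_pos: [0.5598, 0.335, 0.0888]
eef_rot: [-179.9, 0.1, -81.7]
contact_force: [-1.0, 4.8, 4.6]
gripper_width: 0.0322
```

```bash
cat > look.py <<'E'
import sys; from h import *
k=sys.argv[1]; b={"scene":(370,150,530,340),"top":(150,140,270,260)}
if len(sys.argv)>2: v=list(map(int,sys.argv[2:])); b={"scene":v[:4],"top":v[4:]}
for n,(a,c,e,f) in b.items():
    p,d=capture(n); np.save(n+k+".npy",d); np.save(n+k+"_img.npy",p)
    q=p[c:f,a:e]; z=min(800/q.shape[1],600/q.shape[0],5)
    cv2.imwrite(f"pics/{n}{k}.png",cv2.resize(q,None,fx=z,fy=z,interpolation=cv2.INTER_CUBIC))
    print(n,"scale",z)
E
python3 look.py 2
```

```text
scene scale 3.1578947368421053
top scale 5.0
```

View pics/scene2.png

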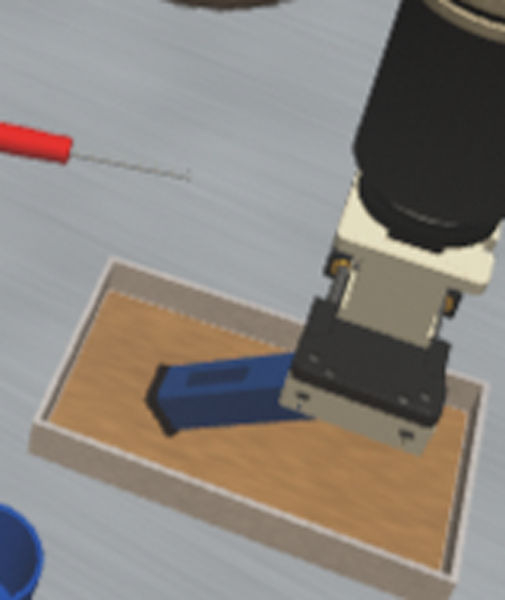

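```bash
cat > tilt.py <<'E'
import sys; from h import *
from scipy import ndimage as nd
k=sys.argv[1]; s=r.get_state(); g=s["tcp_pos"]
a=np.radians(float(sys.argv[2])); u=np.array([np.cos(a),np.sin(a),0]) # tube horizontal dir mouth->closed
for n in C:
    im=np.load(n+k+"_img.npy"); d=np.load(n+k+".npy"); h=cv2.cvtColor(im,cv2.COLOR_BGR2HSV)
    m=(h[...,0]>100)&(h[...,0]<130)&(h[...,1]>120)&(h[...,2]>80)&(d>0); v,q=np.nonzero(m); P=dpt(n,np.c_[q,v],d[v,q])
    w=P-g; lat=w@np.array([-u[1],u[0],0]); al=w@u; ok=(abs(lat)<.025)&(al<.06)&(al>-.2)&(P[:,2]>.02)
    if ok.sum()<30: print(n,"few",ok.sum()); continue
    al,z,lt=al[ok],P[ok,2],lat[ok]
    for _ in range(6):
        c=np.polyfit(al,z,1); res=z-np.polyval(c,al); kk=abs(res)<max(.0025,1.5*np.std(res)); al,z,lt=al[kk],z[kk],lt[kk]
    print(n,"tilt",np.degrees(np.arctan(c[0])).round(2),"N",len(z),"res",np.std(z-np.polyval(c,al)).round(4),"al",al.min().round(3),al.max().round(3),"zface at tcp",c[1].round(4),"lat",lt.min().round(4),lt.max().round(4),"yaw",np.degrees(np.polyfit(al,lt,1)[0]).round(1))
E
python3 tilt.py 2 98.3; python3 go.py 560 335 100 -81.7
```

```text
scene tilt 36.92 N 286 res 0.0011 al -0.113 -0.04 zface at tcp 0.1208 lat -0.0177 0.0134 yaw -0.4
top tilt 36.91 N 189 res 0.0014 al -0.113 -0.01 zface at tcp 0.1191 lat -0.0131 0.0184 yaw 0.1
t 3.47 tcp [559.8 335.6  88.1] rot [-1.7986e+02  1.3000e-01 -8.1670e+01] F [-1.7  5.8  5.3] w 32.3 j [ 48.  25. -12.  -0. -53. -40.]
shift [ 0.0006 -0.0001 -0.0119] dist 0.012
turn 0.0005
```

View pics/top2.png

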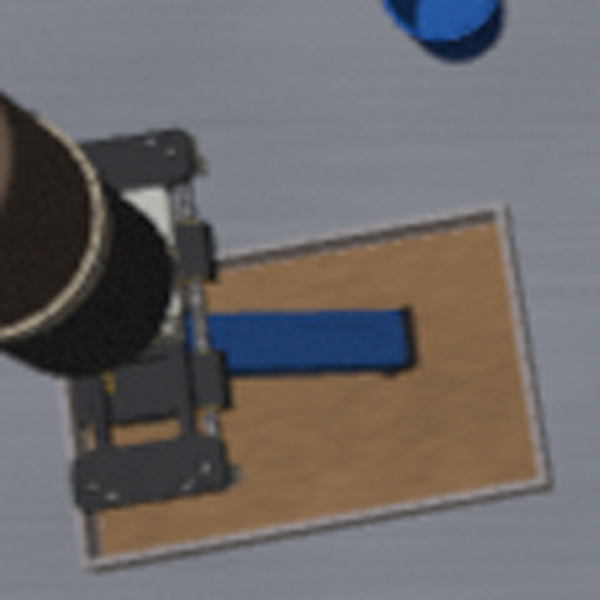

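>>> servo_tool:
  grip: [1,1,1,1,1]
  translation:
    - [-0.002,0,0.003]
    - [-0.003,0,0.005]
    - [-0.003,0,0.005]
    - [-0.003,0,0.005]
    - [-0.003,0,0.005]
  turn: [0,0,0,0,0]

```text
time_s: 3.88
tcp_pos: [0.559, 0.3377, 0.0821]
eef_rot: [-180.0, 0.0, -81.7]
contact_force: [0.4, 3.6, 0.9]
gripper_width: 0.0322
```

>>> servo_tool:
  grip: [1,1,1,1]
  translation:
    - [0,0,0]
    - [0,0,0]
    - [0,0,0]
    - [0,0,0]
  turn: [0,0,0,0]
  newtons: 60

```text
time_s: 4.22
tcp_pos: [0.5586, 0.3366, 0.0821]
eef_rot: [180.0, -0.0, -81.7]
contact_force: [0.9, 1.4, -0.6]
gripper_width: 0.0316
```

```bash
python3 look.py 3; python3 tilt.py 3 98.3; python3 go.py 560 335 100 -81.7
```

```text
scene scale 3.1578947368421053
top scale 5.0
scene tilt 33.41 N 316 res 0.001 al -0.115 -0.039 zface at tcp 0.1131 lat -0.0184 0.0137 yaw -0.1
top tilt 33.09 N 193 res 0.0014 al -0.116 -0.009 zface at tcp 0.1117 lat -0.0132 0.018 yaw -2.9
t 4.32 tcp [558.6 336.6  82.1] rot [ 1.7997e+02 -3.0000e-02 -8.1710e+01] F [1.9 1.5 0.2] w 31.5 j [ 48.  25. -12.   0. -52. -40.]
shift [ 0.0018 -0.0012 -0.0179] dist 0.018
turn -0.0001
```

>>> servo_tool:
  grip: [1,1,1,1,1,1,1,1]
  translation:
    - [0,0,-0.01]
    - [0,0,-0.025]
    - [0,0,-0.04]
    - [0,0,-0.055]
    - [0,0,-0.07]
    - [0,0,-0.08]
    - [0,0,-0.08]
    - [0,0,-0.08]
  turn: [0,0,0,0,0,0,0,0]

```text
time_s: 4.98
tcp_pos: [0.5583, 0.3367, 0.1624]
eef_rot: [180.0, 0.0, -81.7]
contact_force: [-0.3, -0.6, -3.6]
gripper_width: 0.0318
```

```bash
python3 look.py 4; python3 tilt.py 4 98.3; python3 go.py 560 335 100 -81.7
```

```text
scene scale 3.1578947368421053
top scale 5.0
scene tilt 33.6 N 346 res 0.001 al -0.115 -0.038 zface at tcp 0.1934 lat -0.0194 0.0147 yaw -0.1
top tilt 33.65 N 228 res 0.0014 al -0.115 -0.007 zface at tcp 0.1915 lat -0.0132 0.0178 yaw -2.3
t 5.08 tcp [557.9 336.4 161.2] rot [ 1.7988e+02 -5.0000e-02 -8.1720e+01] F [-0.5 -0.3 -3.6] w 31.6 j [ 48.  21.  -7.  -0. -62. -40.]
shift [ 0.0016 -0.002   0.0612] dist 0.061
turn -0.0004
```

```bash
python3 go.py 634 168.5 262 -115.6
```

```text
t 5.08 tcp [557.9 336.4 161.2] rot [ 1.7988e+02 -5.0000e-02 -8.1720e+01] F [-0.5 -0.3 -3.6] w 31.6 j [ 48.  21.  -7.  -0. -62. -40.]
shift [ 0.1772 -0.0509 -0.1008] dist 0.21
turn 0.5913
```

>>> servo_tool:
  grip: [1,1,1,1,1,1,1,1,1,1]
  translation:
    - [0,0,-0.015]
    - [0,0,-0.035]
    - [0.01,-0.003,-0.06]
    - [0.03,-0.009,-0.08]
    - [0.05,-0.015,-0.095]
    - [0.07,-0.02,-0.1]
    - [0.09,-0.026,-0.1]
    - [0.11,-0.032,-0.1]
    - [0.13,-0.037,-0.1]
    - [0.15,-0.043,-0.1]
  turn: [0.03,0.08,0.15,0.22,0.29,0.36,0.43,0.5,0.55,0.59]

```text
time_s: 5.92
tcp_pos: [0.6225, 0.1937, 0.261]
eef_rot: [179.9, -0.1, -115.7]
contact_force: [0.3, -0.0, -3.4]
gripper_width: 0.0319
```

```bash
python3 go.py 634 168.5 262 -115.6
```

```text
t 5.92 tcp [622.5 193.7 261. ] rot [ 1.7991e+02 -1.1000e-01 -1.1566e+02] F [ 0.3 -0.  -3.4] w 31.9 j [ 34.  17.   1.  -0. -73. -60.]
shift [ 0.0177 -0.0212 -0.001 ] dist 0.028
turn -0.001
```

>>> servo_tool:
  grip: [1,1,1,1,1]
  translation:
    - [0.009,-0.011,0]
    - [0.015,-0.018,-0.001]
    - [0.0175,-0.021,-0.001]
    - [0.0175,-0.021,-0.001]
    - [0.0175,-0.021,-0.001]
  turn: [0,0,0,0,0]

```text
time_s: 6.33
tcp_pos: [0.6342, 0.1704, 0.2632]
eef_rot: [180.0, -0.0, -115.5]
contact_force: [0.7, 0.2, -4.1]
gripper_width: 0.0317
```

```bash
python3 go.py 634 168.5 262 -115.6; python3 look.py 5 280 130 460 265 210 120 380 250;  python3 tilt.py 5 64.4
```

```text
t 6.33 tcp [634.2 170.4 263.2] rot [ 179.98   -0.   -115.46] F [ 0.7  0.2 -4.1] w 31.7 j [ 32.  18.   1.  -0. -74. -57.]
shift [ 0.0018 -0.0007  0.0012] dist 0.002
turn 0.0024
scene scale 4.444444444444445
top scale 4.615384615384615
scene tilt 33.51 N 31 res 0.0003 al -0.114 0.018 zface at tcp 0.2937 lat -0.0176 0.0104 yaw 5.2
top tilt 33.52 N 300 res 0.0014 al -0.116 -0.008 zface at tcp 0.2936 lat -0.0135 0.0176 yaw -1.9
```

View pics/scene5.png

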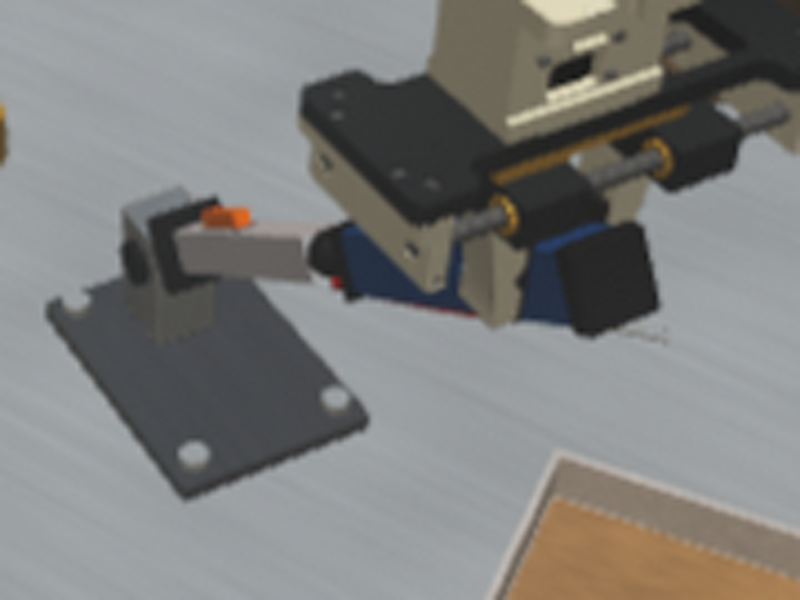

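View pics/top5.png

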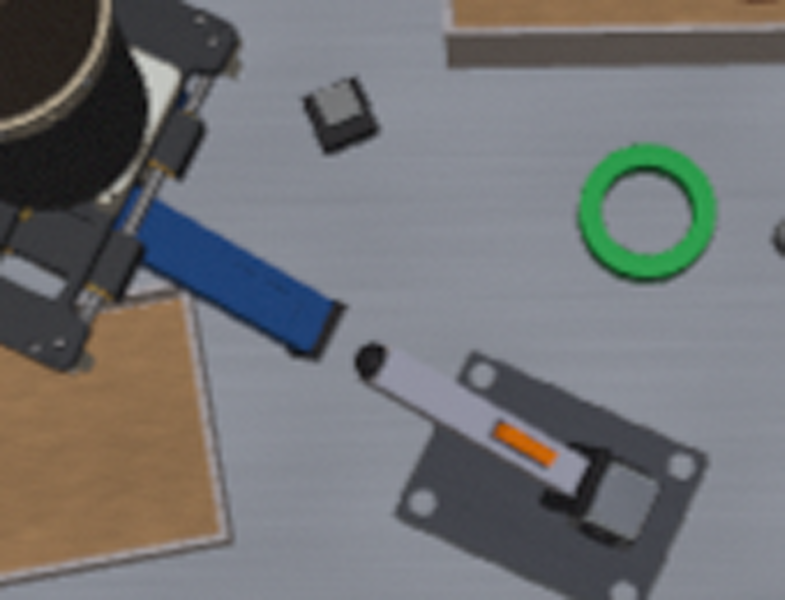

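```bash
cat > rel.py <<'E'
import sys; from h import *
k=sys.argv[1]
yaw=np.radians(64.4); ex=np.array([np.cos(yaw),np.sin(yaw),0]); ey=np.array([-ex[1],ex[0],0]); ez=np.array([0,0,1.])
S,K=np.sin(np.radians(35)),np.cos(np.radians(35)); px=K*ex+S*ez; pz=-S*ex+K*ez
F=np.array([.5177,-.0737,.0882])
for n in C:
    im=np.load(n+k+"_img.npy"); d=np.load(n+k+".npy"); h=cv2.cvtColor(im,cv2.COLOR_BGR2HSV)
    v,u=np.nonzero(d>0); P=dpt(n,np.c_[u,v],d[v,u]); Q=np.c_[(P-F)@px,(P-F)@ey,(P-F)@pz]*1000; hh=h[v,u]
    near=(abs(Q[:,1])<30)&(abs(Q[:,2])<30)
    bl=near&(hh[:,0]>100)&(hh[:,0]<130)&(hh[:,1]>120)&(hh[:,2]>80)
    po=near&(hh[:,1]<60)&(hh[:,2]>85)&(Q[:,0]>70)&(Q[:,0]<150)
    og=near&(hh[:,0]<22)&(hh[:,0]>5)&(hh[:,1]>150)&(Q[:,0]<100)
    for nm,m in(("blue",bl),("post",po),("orange",og)):
        q=Q[m]
        if len(q)<5: print(n,nm,len(q)); continue
        # top face: highest band
        print(n,nm,len(q),"x",np.percentile(q[:,0],[0,1,99,100]).round(1),"y",np.percentile(q[:,1],[1,5,50,95,99]).round(1),"z",np.percentile(q[:,2],[5,50,80,95]).round(1))
        if nm=="blue":
            for lo in range(int(q[:,0].min()),int(q[:,0].max()),25):
                w=q[(q[:,0]>=lo)&(q[:,0]<lo+25)]
                if len(w)>8: print("   x",lo,"y",np.percentile(w[:,1],[2,98]).round(1),w[:,1].mean().round(1),"z",np.median(w[:,2]).round(1))
E
python3 rel.py 5
```

```text
scene blue 31 x [202.5 204.1 361.7 362.1] y [-16.8 -16.4  -5.   10.4  11. ] z [12.2 12.7 13.  16.4]
   x 327 y [-10.7   8.7] -0.5 z 12.5
   x 352 y [-16.8  11. ] -3.7 z 12.7
scene post 223 x [ 70.   71.6 149.1 149.7] y [-14.6 -14.  -12.6   8.4  10.3] z [-10.3   4.4  11.   11.4]
scene orange 41 x [-1.1 -0.3 69.1 69.2] y [-6.8 -6.5 -4.1  2.8 14.9] z [14.3 17.6 19.8 20.3]
top blue 541 x [197.7 200.7 329.2 332. ] y [-12.6 -11.2   0.7  16.7  18.1] z [-13.9  14.2  16.6  18.4]
   x 197 y [-11.9  17.5] 1.0 z 15.0
   x 222 y [-12.2  17.4] 0.9 z 12.6
   x 247 y [-12.6  18. ] 2.4 z 14.6
   x 272 y [-11.8  17.6] 3.2 z 14.4
   x 297 y [-11.7  16.6] 1.3 z 14.0
   x 322 y [-10.7  10.1] -0.4 z 13.3
top post 262 x [ 70.8  71.8 148.6 149.8] y [-9.1 -8.1  3.6 14.  14.3] z [-0.4 11.8 13.4 15. ]
top orange 46 x [28.2 29.2 66.3 66.4] y [-1.2 -1.   3.   6.4  7. ] z [14.  19.8 23.2 24.7]
```

>>> servo_tool:
  grip: [1,1,1,1,1,1,1]
  translation:
    - [0.0066,0,0.0046]
    - [0.0131,0,0.0092]
    - [0.0197,0,0.0138]
    - [0.0246,0,0.0172]
    - [0.0295,0,0.0206]
    - [0.0328,0,0.0229]
    - [0.0328,0,0.0229]
  turn: [0,0,0,0,0,0,0]

```text
time_s: 7.02
tcp_pos: [0.6196, 0.1395, 0.2401]
eef_rot: [180.0, -0.0, -115.5]
contact_force: [0.6, -0.7, -3.1]
gripper_width: 0.032
```

```bash
python3 go.py 634 168.5 262 -115.6; python3 look.py 6 280 130 460 265 210 120 380 250;  python3 rel.py 6
```

```text
t 7.02 tcp [619.6 139.5 240.1] rot [ 1.7997e+02 -3.0000e-02 -1.1553e+02] F [ 0.6 -0.7 -3.1] w 32.0 j [ 30.  16.  -3.  -0. -70. -56.]
shift [-0.0324 -0.0004 -0.0219] dist 0.039
turn 0.0012
scene scale 4.444444444444445
top scale 4.615384615384615
scene blue 29 x [162.6 201.9 344.7 354.7] y [-20.6 -16.1  -0.   11.3  12.1] z [12.7 13.4 13.6 15.8]
   x 287 y [-12.1  12.1] 0.8 z 13.4
   x 312 y [-16.3  10.6] -3.0 z 13.3
scene post 170 x [ 70.1  70.6 138.7 149.9] y [-15.2 -14.  -12.7   1.    8.2] z [-11.3   2.3  10.9  11.5]
scene orange 41 x [-0.3  0.1 69.9 70.6] y [-6.9 -6.3 -4.6  3.5 14.7] z [14.4 17.6 19.9 20.3]
top blue 508 x [158.2 159.8 275.4 287.9] y [-13.1 -11.6   0.6  16.4  17.7] z [-13.2  15.3  17.4  19.4]
   x 158 y [-12.2  16.8] 0.4 z 15.6
   x 183 y [-12.5  17.1] 0.3 z 13.9
   x 208 y [-12.5  17.4] 2.6 z 15.8
   x 233 y [-12.7  17. ] 2.7 z 15.3
   x 258 y [-12.2  16.8] 0.8 z 15.2
top post 249 x [ 70.1  71.  149.7 150. ] y [-9.8 -8.6  3.3 13.8 14.1] z [ 3.2 11.2 13.8 15.9]
top orange 46 x [28.5 28.6 66.5 67. ] y [-1.7 -1.4  2.8  6.5  7. ] z [14.9 19.8 21.5 23.9]
```

View pics/scene6.png

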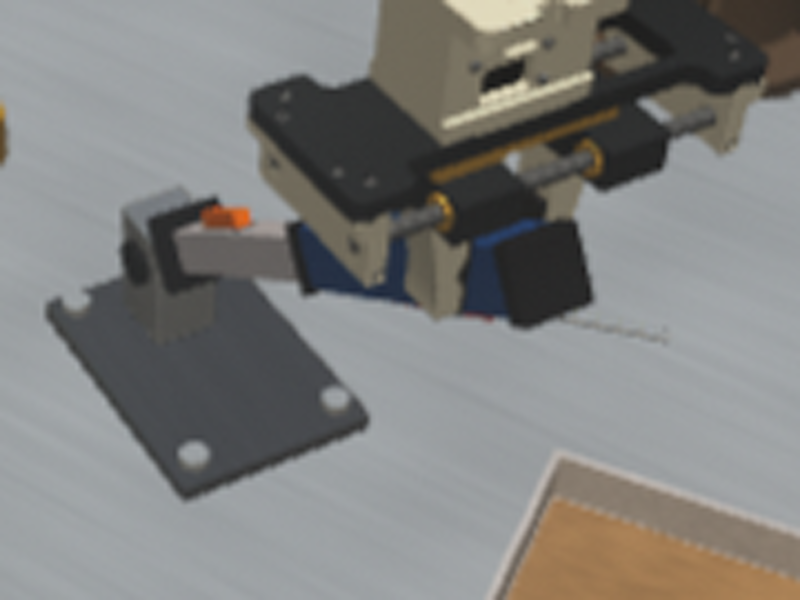

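View pics/top6.png

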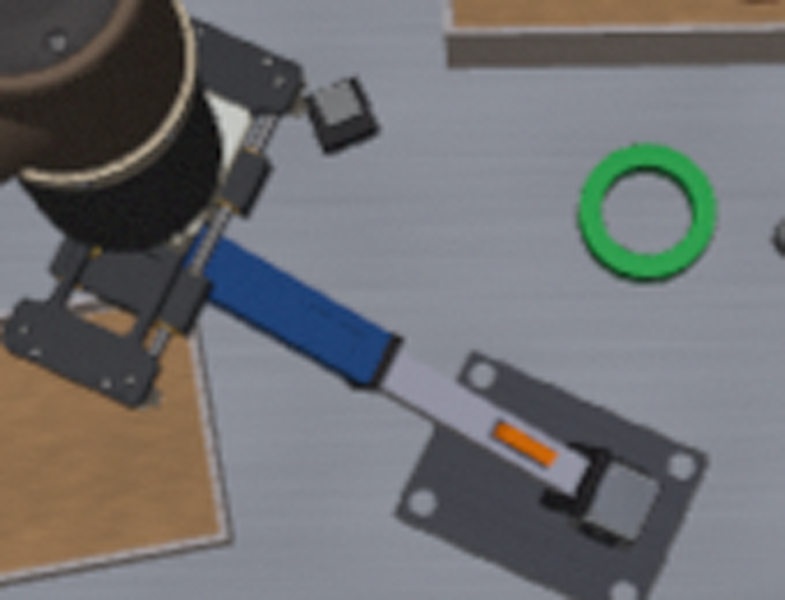

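>>> servo_tool:
  grip: [1,1,1,1,1,1,1,1,1]
  translation:
    - [0,0,0]
    - [0.0033,0,0.0023]
    - [0.0066,0,0.0046]
    - [0.0115,0,0.008]
    - [0.0164,0,0.0115]
    - [0.0213,0,0.0149]
    - [0.0262,0,0.0184]
    - [0.0311,0,0.0218]
    - [0.0328,0,0.0229]
  turn: [0,0,0,0,0,0,0,0,0]
  newtons: 10

```text
time_s: 7.87
tcp_pos: [0.6054, 0.1098, 0.217]
eef_rot: [180.0, -0.0, -115.5]
contact_force: [-0.5, -0.3, -1.1]
gripper_width: 0.0319
```

```bash
python3 go.py 634 168.5 262 -115.6; python3 look.py 7 280 130 460 265 210 120 380 250;  python3 rel.py 7
```

```text
t 7.87 tcp [605.4 109.8 217. ] rot [ 1.7996e+02 -4.0000e-02 -1.1553e+02] F [-0.5 -0.3 -1.1] w 31.9 j [ 28.  15.  -8.  -0. -67. -54.]
shift [-0.0653 -0.0005 -0.045 ] dist 0.079
turn 0.0013
scene scale 4.444444444444445
top scale 4.615384615384615
scene blue 23 x [210.7 221.4 275.5 275.6] y [-15.7 -15.4   2.5  14.7  15.2] z [13.3 13.7 13.8 14.1]
   x 260 y [-15.   13.3] -0.3 z 13.7
scene post 70 x [ 70.1  70.1 144.8 148.2] y [-19.7 -17.5 -13.2  -7.5  -1. ] z [-17.4  -1.2   8.1  11. ]
scene orange 40 x [ 2.2  3.2 71.8 71.8] y [-6.9 -6.5 -4.1  4.6 13.2] z [14.4 17.6 20.1 20.6]
top blue 393 x [116.4 118.5 230.3 242.1] y [-12.6 -11.7   1.8  16.8  18. ] z [ 9.  14.4 16.2 18.1]
   x 116 y [-12.5  17.4] 2.7 z 14.6
   x 141 y [-12.6  17.6] 1.1 z 13.7
   x 166 y [-12.   17.9] 3.4 z 14.4
   x 191 y [-12.1  17.6] 2.6 z 14.3
   x 216 y [-12.3  16.2] 0.5 z 14.3
top post 144 x [ 70.   70.2 148.7 149. ] y [-9.2 -8.4  3.3 14.3 18.9] z [ 6.3 11.5 13.8 16.5]
top orange 44 x [28.8 29.  66.8 67. ] y [-1.3 -0.9  2.7  6.5  6.6] z [12.3 20.5 22.1 24.9]
```

View pics/scene7.png

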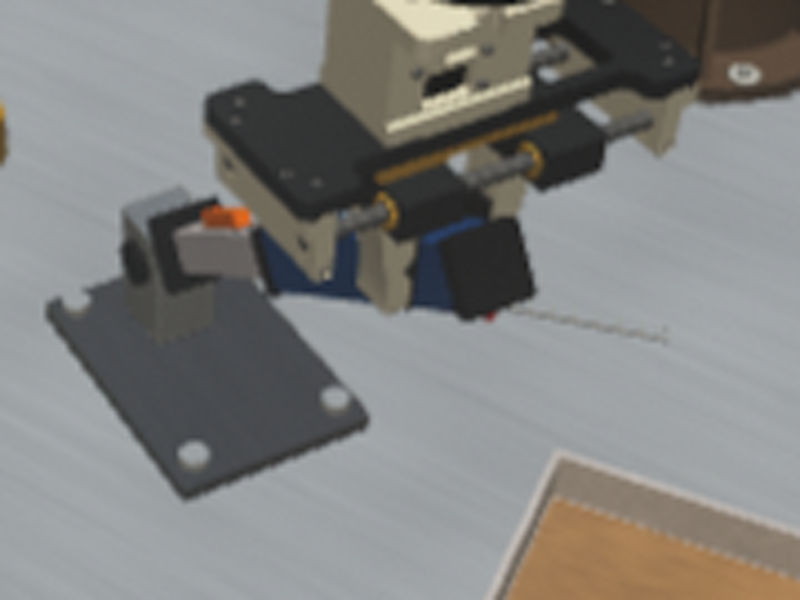

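>>> servo_tool:
  grip: [1,1,1,1,1,1,1,1,1]
  translation:
    - [0.0033,0,0.0023]
    - [0.0074,0,0.0052]
    - [0.0115,0,0.008]
    - [0.0156,0,0.0109]
    - [0.0197,0,0.0138]
    - [0.0238,0,0.0167]
    - [0.027,0,0.0189]
    - [0.0287,0,0.0201]
    - [0.0287,0,0.0201]
  turn: [0,0,0,0,0,0,0,0,0]

```text
time_s: 8.72
tcp_pos: [0.5933, 0.0842, 0.1972]
eef_rot: [180.0, -0.0, -115.5]
contact_force: [-0.2, -2.8, -1.2]
gripper_width: 0.0316
```

```bash
python3 go.py 634 168.5 262 -115.6; python3 look.py 8 280 130 460 265 210 120 380 250;  python3 rel.py 8
```

```text
t 8.72 tcp [593.3  84.2 197.2] rot [ 1.7998e+02 -4.0000e-02 -1.1552e+02] F [-0.2 -2.8 -1.2] w 31.6 j [ 27.  15. -12.   0. -64. -52.]
shift [-0.0935 -0.0004 -0.0648] dist 0.114
turn 0.0015
scene scale 4.444444444444445
top scale 4.615384615384615
scene blue 20 x [222.3 222.8 239.6 239.9] y [-12.4 -12.    0.9  13.3  14.2] z [13.3 13.6 13.8 13.8]
   x 222 y [-12.3  14. ] 1.0 z 13.6
scene post 14 x [100.9 101.2 147.7 147.9] y [-18.4 -18.2 -14.4  12.8  13.6] z [-17.4 -16.3  -9.1  14.5]
scene orange 10 x [ 1.7  4.5 50.3 50.6] y [-6.7 -6.6 -6.   4.   9.2] z [14.8 16.8 19.8 19.9]
top blue 344 x [ 79.8  83.7 193.5 194.5] y [-13.2 -12.    2.3  16.4  17.7] z [11.1 14.6 16.6 18.1]
   x 79 y [-12.5  17.3] 2.3 z 15.2
   x 104 y [-13.4  17. ] 2.6 z 14.6
   x 129 y [-12.8  17.5] 2.8 z 14.5
   x 154 y [-12.3  17.1] 2.3 z 14.0
   x 179 y [-11.9  15.8] 0.5 z 14.9
top post 86 x [ 71.   71.2 144.  145.7] y [-5.2 -4.5  2.2 17.6 18.2] z [-9.8 11.8 13.7 17. ]
top orange 46 x [29.8 30.  68.3 69. ] y [-1.2 -0.7  2.9  6.7  7.1] z [14.8 20.7 23.  25.5]
```

View pics/top8.png

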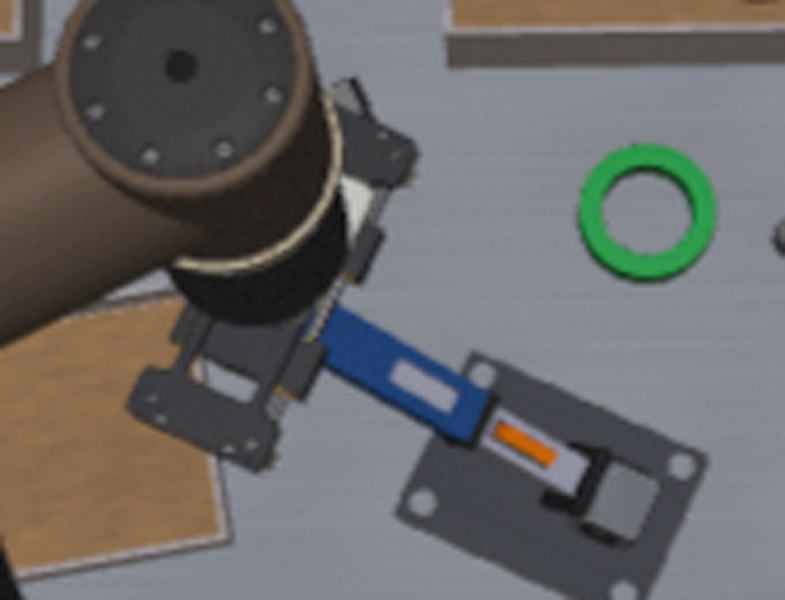

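>>> servo_tool:
  grip: [0.2,-0.2,-0.4,-0.4,-0.4,-0.4]
  translation:
    - [0,0,0]
    - [0,0,0]
    - [0,0,0]
    - [0,0,0]
    - [0,0,0]
    - [0,0,0]
  turn: [0,0,0,0,0,0]

```text
time_s: 9.32
tcp_pos: [0.5938, 0.085, 0.1976]
eef_rot: [-180.0, 0.0, -115.5]
contact_force: [-0.3, -0.2, -0.8]
gripper_width: 0.0598
```

>>> servo_tool:
  grip: [-0.4,-0.4,-0.4,-0.4,-0.4,-0.4]
  translation:
    - [0,0,-0.02]
    - [0,0,-0.045]
    - [0,0,-0.075]
    - [0,0,-0.1]
    - [0,0,-0.105]
    - [0,0,-0.105]
  turn: [0,0,0,0,0,0]

```text
time_s: 9.82
tcp_pos: [0.5947, 0.0852, 0.305]
eef_rot: [-179.8, 0.2, -115.5]
contact_force: [-0.1, 0.0, 0.1]
gripper_width: 0.0615
```

```bash
python3 go.py 634 168.5 262 -115.6; python3 look.py 9 280 130 460 265 210 120 380 250;  python3 rel.py 9
```

```text
t 9.82 tcp [594.7  85.2 305. ] rot [-179.83    0.19 -115.49] F [-0.1  0.   0.1] w 61.5 j [ 27.  11.  -2.   0. -77. -52.]
shift [-0.092   0.0005  0.0433] dist 0.102
turn 0.0019
scene scale 4.444444444444445
top scale 4.615384615384615
scene blue 183 x [ 74.9  78.1 232.  234.3] y [-16.7 -15.3  -1.6  12.6  13.6] z [11.8 13.5 15.1 16.5]
   x 74 y [-15.7  12.9] -1.7 z 16.3
   x 99 y [-13.5  12.6] -0.3 z 15.5
   x 124 y [-16.3  13.6] -1.8 z 14.7
   x 149 y [-16.6  12.7] -1.3 z 13.8
   x 174 y [-15.9  13.9] -2.0 z 13.0
   x 199 y [-15.7  12.5] -1.6 z 12.2
   x 224 y [-14.1   7.6] -4.0 z 11.8
scene post 19 x [ 70.7  73.9 142.4 142.7] y [-20.2 -18.3 -13.6   8.8  10.3] z [-17.1 -12.6  14.4  15. ]
scene orange 19 x [ 2.3  2.4 67.4 67.7] y [-6.8 -6.5 -0.7 10.6 14.9] z [17.1 20.  20.2 20.4]
top blue 483 x [ 73.7  76.7 215.7 217.2] y [-13.  -12.1   2.4  17.   18. ] z [10.1 14.3 16.8 18.9]
   x 73 y [-12.9  16.9] 2.1 z 17.1
   x 98 y [-13.3  17.6] 3.1 z 15.8
   x 123 y [-12.7  17.8] 3.3 z 14.9
   x 148 y [-12.6  17.2] 2.5 z 14.2
   x 173 y [-12.1  17.6] 2.6 z 13.1
   x 198 y [-13.  18.] 1.3 z 12.6
top post 75 x [ 89.6  89.8 136.1 144.5] y [-5.  -4.3  2.1 17.7 18. ] z [-8.9 11.2 13.2 15.6]
top orange 42 x [27.1 27.2 68.8 70.4] y [-1.4 -1.1  2.6  6.8  7.1] z [15.9 20.3 21.9 24.5]
```

View pics/top9.png

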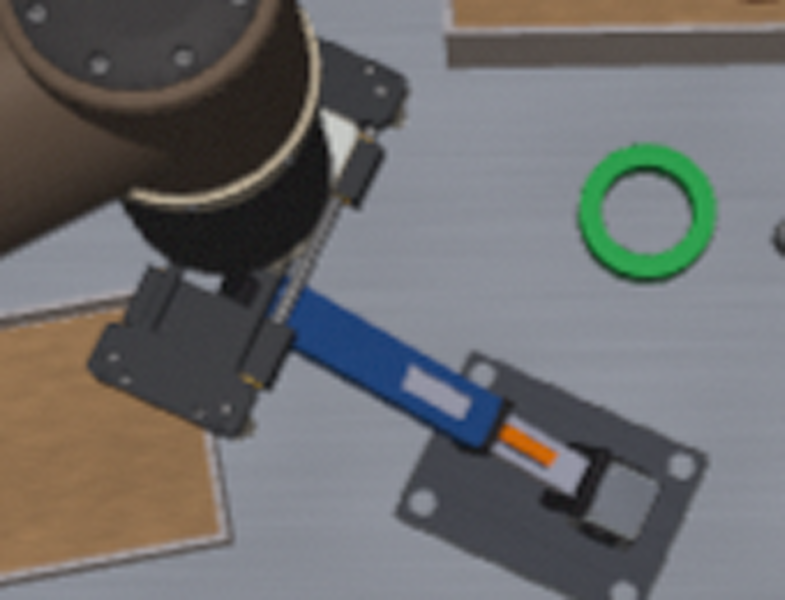

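View pics/scene9.png

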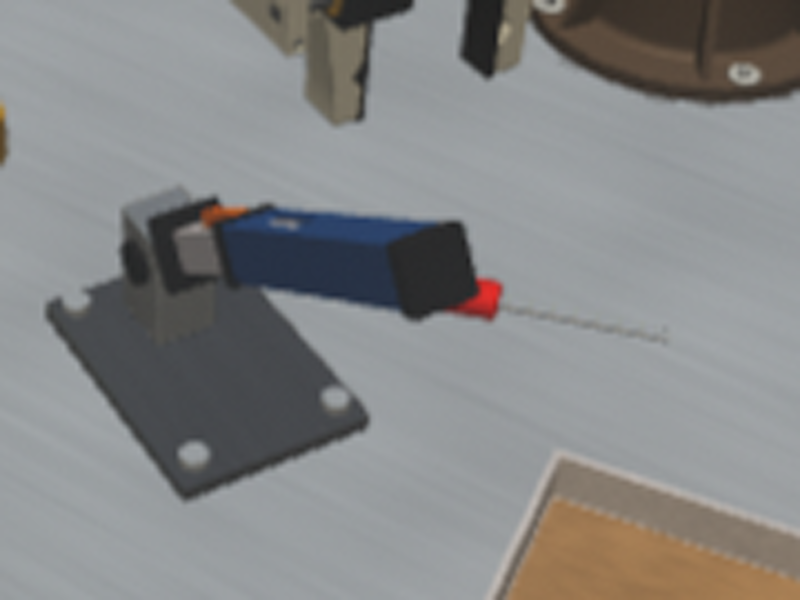

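```bash
python3 go.py 519 -71.2 170 -115.6
```

```text
t 9.92 tcp [593.3  84.9 301.8] rot [ 179.95   -0.   -115.51] F [-0.2 -0.2 -1. ] w 61.4 j [ 27.  11.  -2.  -0. -76. -52.]
shift [ 0.1729 -0.0002  0.1318] dist 0.217
turn 0.0016
```

>>> servo_tool:
  grip: [1,1,1,1,1,1,1,1,1,1]
  translation:
    - [0.02,0,0]
    - [0.05,0,0]
    - [0.08,0,0]
    - [0.11,0,0]
    - [0.14,0,0]
    - [0.165,0,0.02]
    - [0.173,0,0.05]
    - [0.173,0,0.085]
    - [0.173,0,0.115]
    - [0.173,0,0.132]
  turn: [0,0,0,0,0,0,0,0,0,0]
  newtons: 10

```text
time_s: 10.75
tcp_pos: [0.5159, -0.0723, 0.1659]
eef_rot: [179.7, -0.2, -115.6]
contact_force: [-0.6, -0.8, 0.3]
gripper_width: 0.0023
```

>>> servo_tool:
  grip: [1,1,1]
  translation:
    - [0,0,0]
    - [0,0,0]
    - [0,0,0]
  turn: [0,0,0]

```text
time_s: 11.0
tcp_pos: [0.5197, -0.0715, 0.1713]
eef_rot: [-180.0, -0.0, -115.5]
contact_force: [-0.3, -0.1, 0.9]
gripper_width: 0.0007
```

```bash
python3 go.py 519 -71.2 133.4 -115.6; python3 look.py 10 280 130 460 265 210 120 380 250;  python3 rel.py 10
```

```text
t 11.0 tcp [519.7 -71.5 171.3] rot [-1.7996e+02 -1.0000e-02 -1.1548e+02] F [-0.3 -0.1  0.9] w 0.7 j [ 14.   9. -23.   0. -58. -39.]
shift [0.     0.0008 0.0379] dist 0.038
turn 0.0021
scene scale 4.444444444444445
top scale 4.615384615384615
scene blue 185 x [ 74.8  75.9 231.7 232.5] y [-17.6 -15.7  -1.4  11.9  13.5] z [11.7 13.7 15.3 16.5]
   x 74 y [-15.9  12.9] -1.2 z 16.4
   x 99 y [-15.5  12.3] -0.3 z 15.5
   x 124 y [-17.   13.3] -2.4 z 14.8
   x 149 y [-16.5  11.6] -1.8 z 13.9
   x 174 y [-15.8  12.9] -1.6 z 13.1
   x 199 y [-17.1  11.9] -1.7 z 12.2
   x 224 y [-13.6   6.6] -3.9 z 11.7
scene post 20 x [ 90.3  90.9 148.5 149.3] y [-18.3 -17.1 -13.3   9.3   9.8] z [-16.7 -13.3  12.1  15.1]
scene orange 22 x [-0.3 -0.1 72.3 72.6] y [-6.8 -6.8 -4.2 10.9 15.7] z [17.1 19.9 20.3 20.4]
top blue 0
top post 0
top orange 0
```

View pics/scene10.png

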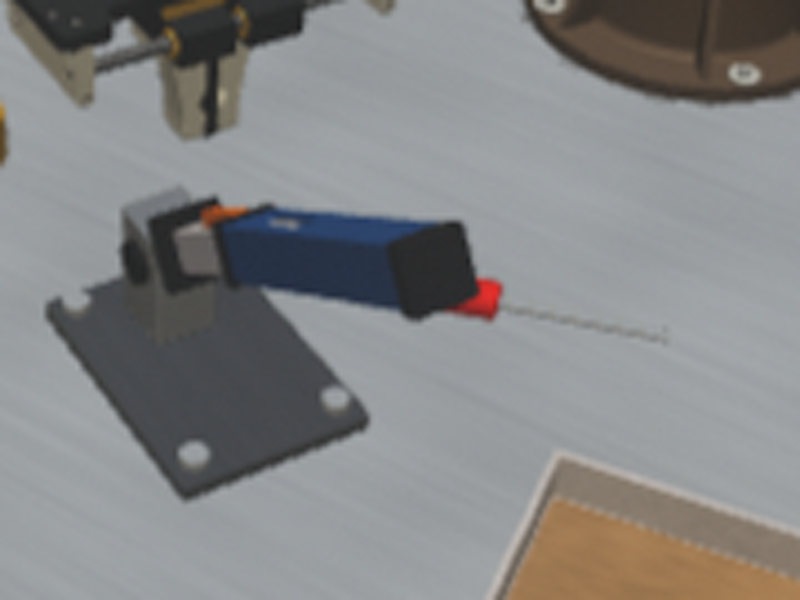

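View pics/top10.png

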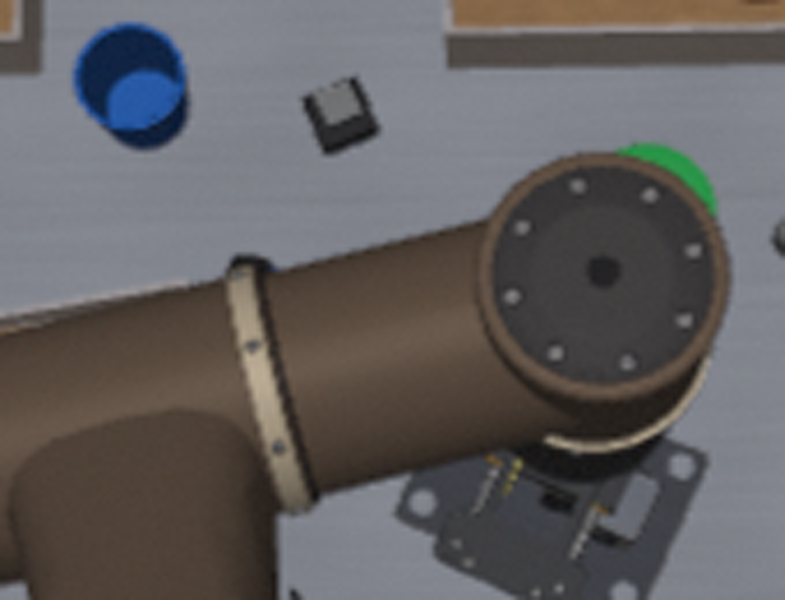

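>>> servo_tool:
  grip: [1,1,1,1,1,1]
  translation:
    - [0,0.0008,0.015]
    - [0,0.0008,0.03]
    - [0,0.0008,0.038]
    - [-0.002,0.0008,0.0405]
    - [-0.0034,0.0008,0.0429]
    - [-0.0034,0.0008,0.0429]
  turn: [0,0,0,0,0,0]

```text
time_s: 11.6
tcp_pos: [0.5205, -0.0676, 0.1281]
eef_rot: [-180.0, 0.0, -115.5]
contact_force: [-0.5, -1.0, 1.2]
gripper_width: 0.0008
```

```bash
cat > tip.py <<'E'
from h import *
s=r.get_state(); yaw=np.radians(64.4); ex=np.array([np.cos(yaw),np.sin(yaw),0]); ey=np.array([-ex[1],ex[0],0]); ez=np.array([0,0,1.])
S,K=np.sin(np.radians(35)),np.cos(np.radians(35)); px=K*ex+S*ez; pz=-S*ex+K*ez
e=s["tcp_pos"]+.0095*ex-np.array([.5177,-.0737,.0882])
print("t",s["time_s"].__round__(2),"uphill tip edge s,y,pz mm",(np.array([e@px,e@ey,e@pz])*1000).round(1),"F s,y,pz",[round(float(s["contact_force"]@q),1) for q in(px,ey,pz)],"tcp",(s["tcp_pos"]*1000).round(1))
E
python3 tip.py;python3 look.py 11 280 130 460 265 210 120 380 250
```

```text
t 11.6 uphill tip edge s,y,pz mm [36.2  0.1 23.3] F s,y,pz [-0.3, 0.0, 1.6] tcp [520.5 -67.6 128.1]
scene scale 4.444444444444445
top scale 4.615384615384615
```

View pics/scene11.png

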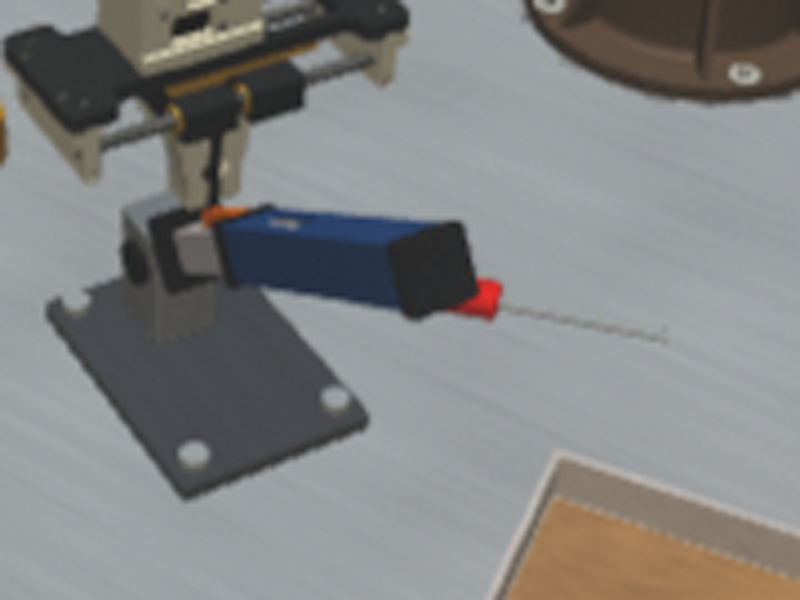

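>>> servo_tool:
  grip: [1,1,1,1,1,1]
  translation:
    - [-0.0011,0,0.0016]
    - [-0.0023,0,0.0033]
    - [-0.0034,0,0.0049]
    - [-0.0046,0,0.0066]
    - [-0.0046,0,0.0066]
    - [-0.0046,0,0.0066]
  turn: [0,0,0,0,0,0]

```text
time_s: 12.2
tcp_pos: [0.5224, -0.0637, 0.1213]
eef_rot: [-180.0, 0.0, -115.5]
contact_force: [-0.1, -0.9, 3.7]
gripper_width: 0.0002
```

```bash
python3 tip.py
```

```text
t 12.2 uphill tip edge s,y,pz mm [35.8  0.1 15.3] F s,y,pz [1.4, -0.3, 3.5] tcp [522.4 -63.7 121.3]
```

>>> servo_tool:
  grip: [1,1,1,1]
  translation:
    - [-0.001,0,0.0014]
    - [-0.0017,0,0.0025]
    - [-0.0017,0,0.0025]
    - [-0.0017,0,0.0025]
  turn: [0,0,0,0]

```text
time_s: 12.53
tcp_pos: [0.5221, -0.0625, 0.1181]
eef_rot: [179.9, -0.1, -115.5]
contact_force: [-0.7, -3.4, 2.7]
gripper_width: 0.0005
```

```bash
python3 tip.py;python3 look.py 12 280 130 460 265 210 120 380 250; python3 rel.py 12
```

```text
t 12.53 uphill tip edge s,y,pz mm [34.8  0.8 12.2] F s,y,pz [-1.2, -0.8, 4.2] tcp [522.1 -62.5 118.1]
scene scale 4.444444444444445
top scale 4.615384615384615
scene blue 142 x [ 46.5  49.  201.6 205. ] y [-16.6 -15.4  -1.7  12.7  13.5] z [13.6 14.3 14.6 14.8]
   x 46 y [-12.2  10.8] -0.5 z 14.7
   x 71 y [-12.1  13. ] 3.8 z 14.6
   x 96 y [-16.6  13.6] -1.2 z 14.5
   x 121 y [-14.8   8.8] -2.3 z 14.3
   x 146 y [-13.7   9.8] -2.5 z 14.2
   x 171 y [-16.6  11.7] -2.1 z 14.0
   x 196 y [-15.3  12.6] -3.0 z 13.8
scene post 10 x [ 84.6  86.2 145.2 145.7] y [-18.1 -17.7 -14.8  -2.7   3.9] z [-17.2 -16.4 -14.5   0.3]
scene orange 0
top blue 0
top post 0
top orange 0
```

View pics/scene12.png

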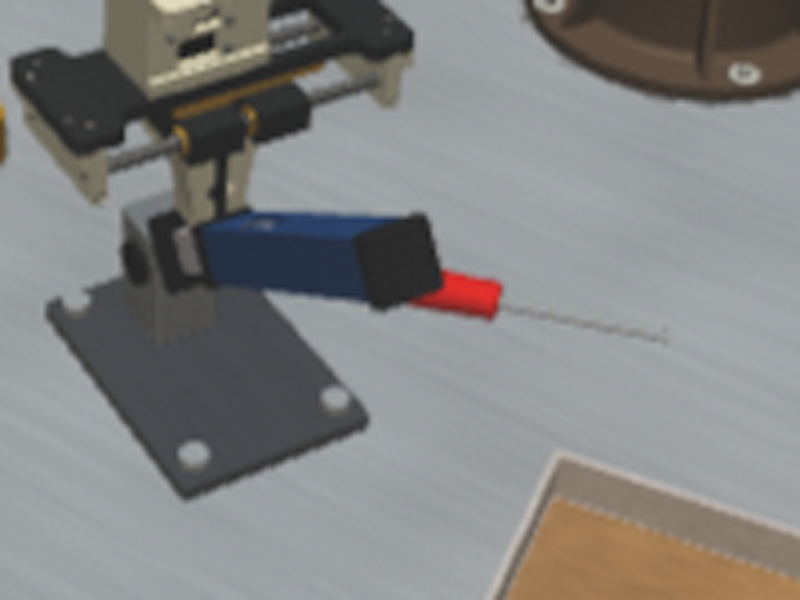

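>>> servo_tool:
  grip: [1,1,1,1,1,1,1]
  translation:
    - [0.004,0,-0.006]
    - [0.009,0,-0.014]
    - [0.012,0,-0.03]
    - [0.012,0,-0.05]
    - [0.012,0,-0.07]
    - [0.012,0,-0.09]
    - [0.012,0,-0.09]
  turn: [0,0,0,0,0,0,0]

```text
time_s: 13.22
tcp_pos: [0.5196, -0.0731, 0.2134]
eef_rot: [-179.7, 0.2, -115.5]
contact_force: [1.0, -0.4, 0.1]
gripper_width: 0.0007
```

```bash
python3 tip.py;python3 look.py 13 280 130 460 265 210 120 380 250; python3 rel.py 13
```

```text
t 13.22 uphill tip edge s,y,pz mm [80.7 -1.5 96.4] F s,y,pz [0.1, -1.1, 0.1] tcp [519.6 -73.1 213.4]
scene scale 4.444444444444445
top scale 4.615384615384615
scene blue 154 x [ 49.1  51.7 201.4 208.1] y [-16.5 -15.3  -0.9  12.6  13.5] z [13.1 14.4 15.7 16.7]
   x 49 y [-13.8  13.4] 0.8 z 16.6
   x 74 y [-15.8   9.8] -2.9 z 15.8
   x 99 y [-12.2  12.3] 1.2 z 15.0
   x 124 y [-16.4  13.2] -2.8 z 14.6
   x 149 y [-16.3  10.9] -1.8 z 14.0
   x 174 y [-15.4  13.4] -1.0 z 13.3
scene post 17 x [ 71.7  72.  148.2 148.5] y [-16.5 -16.2 -14.1   7.7   8.1] z [-16.7 -14.6  13.6  14.5]
scene orange 0
top blue 1
top post 0
top orange 0
```

View pics/scene13.png

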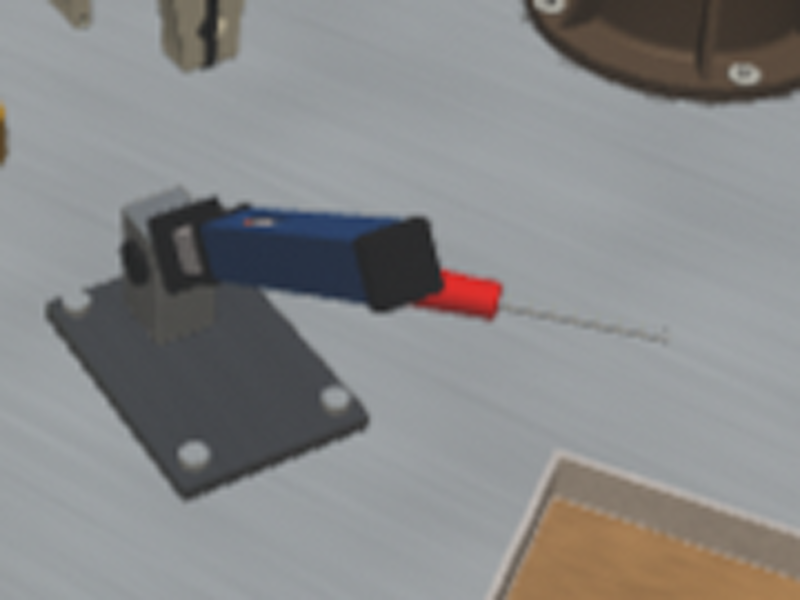

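```bash
python3 go.py 608.5 115.9 228.7 -115.6
```

```text
t 13.32 tcp [517.8 -72.9 209.8] rot [-1.7990e+02  1.2000e-01 -1.1551e+02] F [-0.   0.   0.1] w 0.6 j [ 13.   7. -20.  -0. -63. -39.]
shift [-0.2095 -0.0005 -0.0185] dist 0.21
turn 0.0016
```

>>> servo_tool:
  grip: [1,1,1,1,1,1,1,1,1,1]
  translation:
    - [0,0,-0.03]
    - [0,0,-0.06]
    - [-0.02,0,-0.08]
    - [-0.05,0,-0.085]
    - [-0.085,0,-0.085]
    - [-0.12,0,-0.085]
    - [-0.155,0,-0.085]
    - [-0.19,0,-0.085]
    - [-0.215,0,-0.085]
    - [-0.22,0,-0.085]
  turn: [0,0,0,0,0,0,0,0,0,0]

```text
time_s: 14.15
tcp_pos: [0.613, 0.1288, 0.2913]
eef_rot: [179.9, -0.1, -115.4]
contact_force: [0.5, -0.6, -0.6]
gripper_width: 0.0004
```

>>> servo_tool:
  grip: [1,1,1,1,1,1]
  translation:
    - [0,0,0]
    - [0,0,0.02]
    - [0,0,0.045]
    - [0,0,0.06]
    - [0,0,0.065]
    - [0,0,0.065]
  turn: [0,0,0,0,0,0]

```text
time_s: 14.65
tcp_pos: [0.6111, 0.1242, 0.2272]
eef_rot: [179.9, -0.1, -115.5]
contact_force: [0.2, 0.1, 0.7]
gripper_width: 0.0003
```

```bash
python3 go.py 608.5 115.9 228.7 -115.6; python3 look.py 14 280 130 460 265 210 120 380 250; python3 rel.py 14
```

```text
t 14.65 tcp [611.1 124.2 227.2] rot [ 1.7989e+02 -1.3000e-01 -1.1555e+02] F [0.2 0.1 0.7] w 0.3 j [ 29.  16.  -6.  -0. -68. -55.]
shift [ 0.0086 -0.0012 -0.0015] dist 0.009
turn 0.0009
scene scale 4.444444444444445
top scale 4.615384615384615
scene blue 45 x [ 47.   47.1 137.4 138.3] y [-16.7 -16.1  -9.3  13.7  14.7] z [14.7 15.9 16.4 16.9]
   x 46 y [-11.5  14.7] 1.5 z 16.4
   x 71 y [-16.8   8.8] -6.6 z 15.9
scene post 16 x [ 72.2  72.5 144.6 145.4] y [-17.7 -17.2 -13.4   7.6   8. ] z [-17.2 -14.1  14.   14.2]
scene orange 0
top blue 574 x [ 45.4  47.7 211.  214.4] y [-13.3 -11.8   2.6  16.7  18.1] z [10.6 15.  16.9 18.9]
   x 45 y [-12.9  17.9] 2.8 z 16.5
   x 70 y [-13.   18.1] 2.9 z 15.7
   x 95 y [-12.8  18. ] 2.8 z 16.3
   x 120 y [-11.8  17. ] 2.8 z 15.4
   x 145 y [-12.8  17.4] 2.5 z 14.8
   x 170 y [-13.   16.9] 2.2 z 13.4
   x 195 y [-12.5  16.8] 2.0 z 13.3
top post 63 x [ 70.   70.3 138.2 145.5] y [-4.9 -3.8  2.7 17.9 18.3] z [-11.   11.9  13.3  15.1]
top orange 14 x [27.7 27.8 67.3 67.4] y [-1.9 -1.5  2.2  5.5  5.6] z [11.8 14.5 17.2 19.2]
```

View pics/scene14.png

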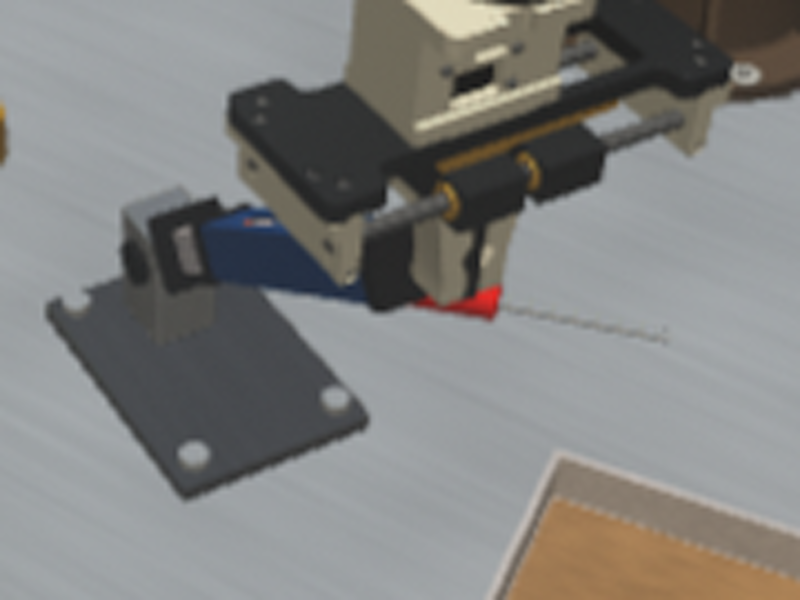

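View pics/top14.png

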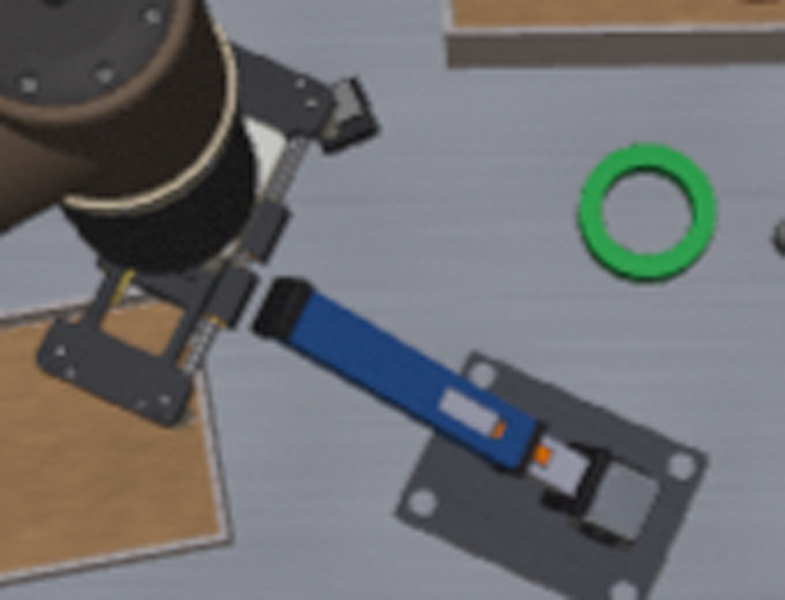

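>>> servo_tool:
  grip: [1,1,1,1,1,1,1]
  translation:
    - [0.007,-0.001,0.005]
    - [0.014,-0.001,0.009]
    - [0.021,-0.001,0.012]
    - [0.0243,-0.001,0.0143]
    - [0.0275,-0.001,0.0166]
    - [0.0308,-0.001,0.0189]
    - [0.0341,-0.001,0.0212]
  turn: [0,0,0,0,0,0,0]

```text
time_s: 15.33
tcp_pos: [0.5995, 0.0945, 0.2085]
eef_rot: [-179.9, 0.1, -115.5]
contact_force: [1.4, 1.5, 7.0]
gripper_width: 0.0004
```

```bash
python3 go.py 608.5 115.9 228.7 -115.6; python3 look.py 15 280 130 460 265 210 120 380 250; python3 rel.py 15 | grep -A1 top
```

```text
t 15.33 tcp [599.5  94.5 208.5] rot [-1.7986e+02  1.2000e-01 -1.1547e+02] F [1.4 1.5 7. ] w 0.4 j [ 27.  15. -10.   0. -65. -53.]
shift [-0.0233  0.0011 -0.0201] dist 0.031
turn 0.0023
scene scale 4.444444444444445
top scale 4.615384615384615
top blue 558 x [ 34.6  37.2 198.9 201. ] y [-13.6 -12.2   2.3  16.3  17.6] z [11.3 15.2 17.3 19.1]
   x 34 y [-13.3  17.5] 2.8 z 16.5
--
top post 47 x [ 70.2  70.2 144.  146.9] y [-5.4 -4.5  2.6 17.8 17.9] z [-11.8  11.2  13.8  15.1]
top orange 15 x [53.1 53.6 66.5 66.6] y [-2.1 -1.5  2.3  5.9  6.1] z [ 9.5 14.5 16.8 17.1]
```

View pics/scene15.png

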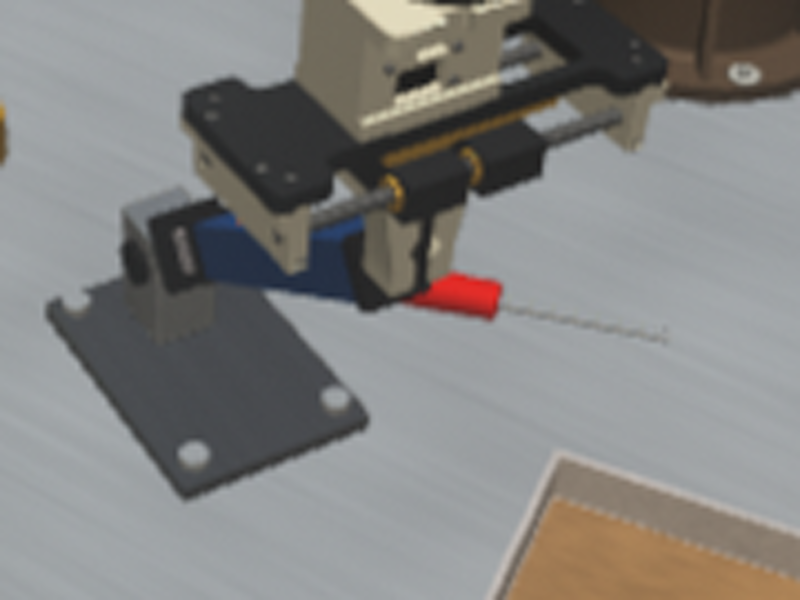

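>>> servo_tool:
  grip: [1,1,1,1,1,1,1]
  translation:
    - [0.0025,0,0.0017]
    - [0.0049,0,0.0034]
    - [0.0074,0,0.0052]
    - [0.0098,0,0.0069]
    - [0.0123,0,0.0086]
    - [0.0147,0,0.0103]
    - [0.0164,0,0.0115]
  turn: [0,0,0,0,0,0,0]

```text
time_s: 16.02
tcp_pos: [0.5909, 0.0791, 0.1953]
eef_rot: [180.0, -0.0, -115.5]
contact_force: [0.5, 0.4, 2.7]
gripper_width: 0.0006
```

```bash
python3 go.py 608.5 115.9 228.7 -115.6; python3 look.py 16 280 130 460 265 210 120 380 250; python3 rel.py 16 | grep -A1 top
```

```text
t 16.02 tcp [590.9  79.1 195.3] rot [ 1.7996e+02 -4.0000e-02 -1.1551e+02] F [0.5 0.4 2.7] w 0.6 j [ 26.  14. -12.  -0. -63. -52.]
shift [-0.0407  0.     -0.0334] dist 0.053
turn 0.0017
scene scale 4.444444444444445
top scale 4.615384615384615
top blue 550 x [ 14.   16.  176.8 178.4] y [-13.4 -12.1   2.4  16.8  17.9] z [11.1 15.4 17.3 19.3]
   x 13 y [-12.9  17.9] 2.6 z 17.0
--
top post 12 x [ 70.8  70.8 143.8 145.9] y [-2.3 -1.3 11.7 17.8 17.9] z [-13.3   1.3  11.8  15.2]
top orange 37 x [32.2 32.5 66.8 67.6] y [-1.8 -1.5  2.3  6.5  6.8] z [12.1 14.1 16.  17.4]
```

View pics/top16.png

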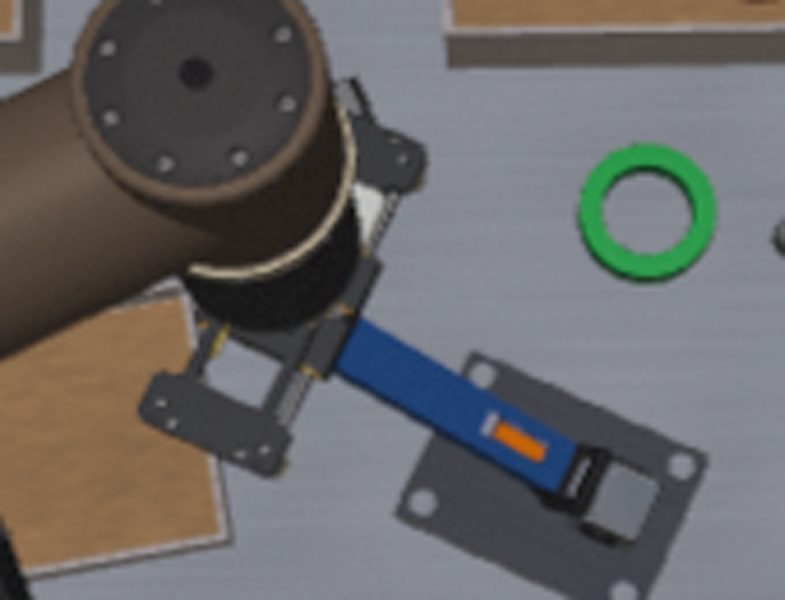

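>>> servo_tool:
  grip: [1,1,1,1,1]
  translation:
    - [0.0016,0,0.0011]
    - [0.0033,0,0.0023]
    - [0.0049,0,0.0034]
    - [0.0053,0,0.0037]
    - [0.0053,0,0.0037]
  turn: [0,0,0,0,0]

```text
time_s: 16.53
tcp_pos: [0.5887, 0.0744, 0.1917]
eef_rot: [180.0, -0.0, -115.5]
contact_force: [-0.9, -0.8, -0.2]
gripper_width: 0.0007
```

```bash
python3 go.py 608.5 115.9 228.7 -115.6; python3 look.py 17 280 130 460 265 210 120 380 250; python3 rel.py 17 | grep -A1 top
```

```text
t 16.53 tcp [588.7  74.4 191.7] rot [ 1.7995e+02 -4.0000e-02 -1.1551e+02] F [-0.9 -0.8 -0.2] w 0.7 j [ 26.  14. -13.  -0. -63. -52.]
shift [-0.0459 -0.     -0.037 ] dist 0.059
turn 0.0015
scene scale 4.444444444444445
top scale 4.615384615384615
top blue 540 x [  3.    8.1 170.4 174.3] y [-13.6 -12.4   2.4  16.9  17.8] z [10.7 14.6 16.5 18.5]
   x 2 y [-12.7  17.4] 2.7 z 14.5
--
top post 6 x [ 97.1  97.3 144.  144.3] y [17.1 17.1 17.6 17.8 17.8] z [-13.5 -11.6 -10.5 -10.3]
top orange 49 x [28.3 28.4 66.8 67.1] y [-2.2 -1.5  3.   6.6  7. ] z [13.2 20.8 22.9 24.5]
```

View pics/top17.png

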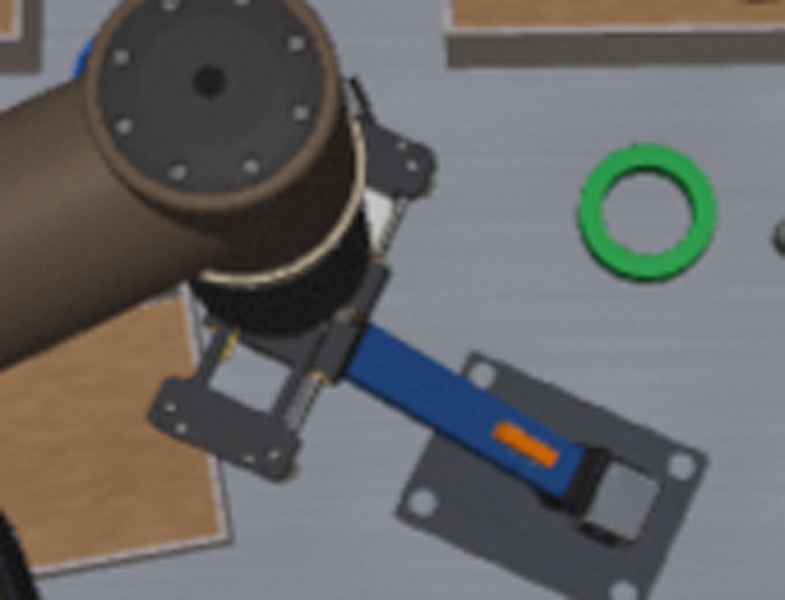

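>>> servo_tool:
  grip: [1,1,1,1]
  translation:
    - [0.0008,0,0.0006]
    - [0.0016,0,0.0011]
    - [0.0016,0,0.0011]
    - [0.0016,0,0.0011]
  turn: [0,0,0,0]

```text
time_s: 16.97
tcp_pos: [0.5885, 0.0733, 0.1911]
eef_rot: [-180.0, 0.0, -115.5]
contact_force: [0.2, 0.0, 0.7]
gripper_width: 0.0004
```

>>> servo_tool:
  grip: [1,1,1,1]
  translation:
    - [0.0008,0,0.0006]
    - [0.0016,0,0.0011]
    - [0.002,0,0.0014]
    - [0.002,0,0.0014]
  turn: [0,0,0,0]

```text
time_s: 17.3
tcp_pos: [0.5888, 0.0726, 0.1906]
eef_rot: [-179.9, 0.2, -115.5]
contact_force: [1.5, 4.5, 3.9]
gripper_width: 0.0003
```

>>> servo_tool:
  grip: [1,1,1,1,1,1,1,1,1]
  translation:
    - [-0.005,0,-0.004]
    - [-0.015,0,-0.011]
    - [-0.03,0,-0.025]
    - [-0.05,0,-0.05]
    - [-0.08,0,-0.08]
    - [-0.11,0,-0.11]
    - [-0.14,0,-0.12]
    - [-0.16,0,-0.12]
    - [-0.16,0,-0.12]
  turn: [0,0,0,0,0,0,0,0,0]

```text
time_s: 18.05
tcp_pos: [0.6577, 0.2196, 0.3095]
eef_rot: [-180.0, -0.0, -115.4]
contact_force: [0.1, 0.7, -1.1]
gripper_width: 0.0004
```

```bash
python3 go.py 608.5 115.9 228.7 -115.6; python3 look.py 18 280 130 460 265 210 120 380 250; python3 rel.py 18
```

```text
t 18.05 tcp [657.7 219.6 309.5] rot [-1.8000e+02 -1.0000e-02 -1.1538e+02] F [ 0.1  0.7 -1.1] w 0.4 j [ 35.  20.  11.   0. -81. -60.]
shift [ 0.1148 -0.      0.0808] dist 0.14
turn 0.0038
scene scale 4.444444444444445
top scale 4.615384615384615
scene blue 92 x [ 13.5  14.3 159.2 161.7] y [-16.6 -15.3  -4.8  12.3  13. ] z [13.9 14.2 14.4 14.5]
   x 63 y [-14.5  13.6] 3.7 z 14.2
   x 88 y [-16.6   7.3] -4.4 z 14.3
   x 113 y [-15.3   8.2] -3.5 z 14.2
   x 138 y [-13.    9.5] -2.7 z 14.2
scene post 10 x [ 71.6  74.4 148.2 148.8] y [-17.6 -17.2 -15.4  -6.9  -1.7] z [-17.5 -16.3 -15.5   0.9]
scene orange 31 x [-2.8 -1.4 70.3 70.6] y [-7.2 -6.7 -2.6  6.9 15.9] z [16.4 19.4 20.  20.2]
top blue 538 x [  5.9   8.5 170.9 172.8] y [-13.3 -12.2   2.5  16.6  17.8] z [10.9 14.7 16.7 18.7]
   x 5 y [-13.1  17.4] 2.5 z 14.8
   x 30 y [-13.3  18.3] 3.6 z 14.2
   x 55 y [-13.3  17.6] 2.2 z 15.2
   x 80 y [-12.2  17.5] 2.2 z 14.3
   x 105 y [-12.2  16.7] 2.3 z 15.1
   x 130 y [-12.8  16.4] 1.9 z 14.4
   x 155 y [-12.8  16.4] 1.7 z 14.6
top post 8 x [ 97.8  98.2 145.2 145.9] y [16.5 16.7 17.6 18.  18. ] z [-15.2 -10.7  -9.   -7. ]
top orange 49 x [27.1 27.1 66.3 66.4] y [-2.  -1.7  2.8  6.7  7.1] z [13.1 20.5 22.2 23.8]
```

View pics/top18.png

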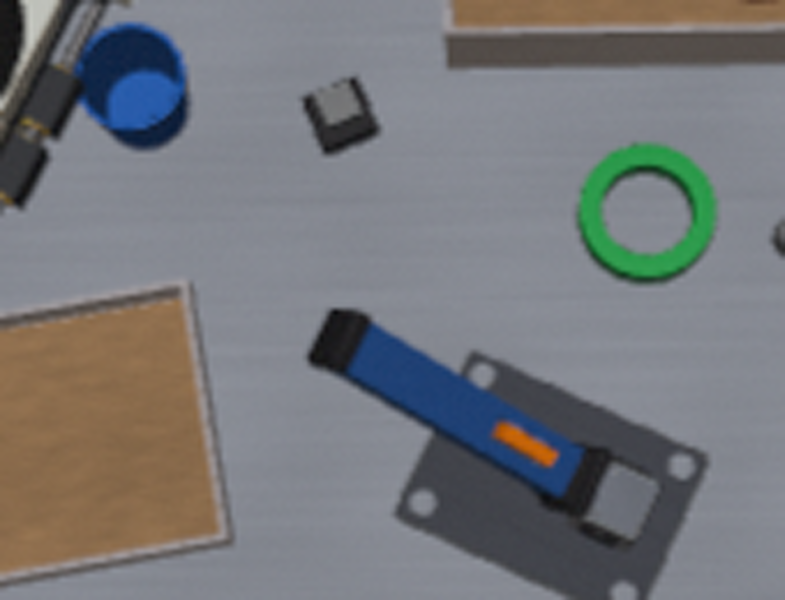

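View pics/scene18.png

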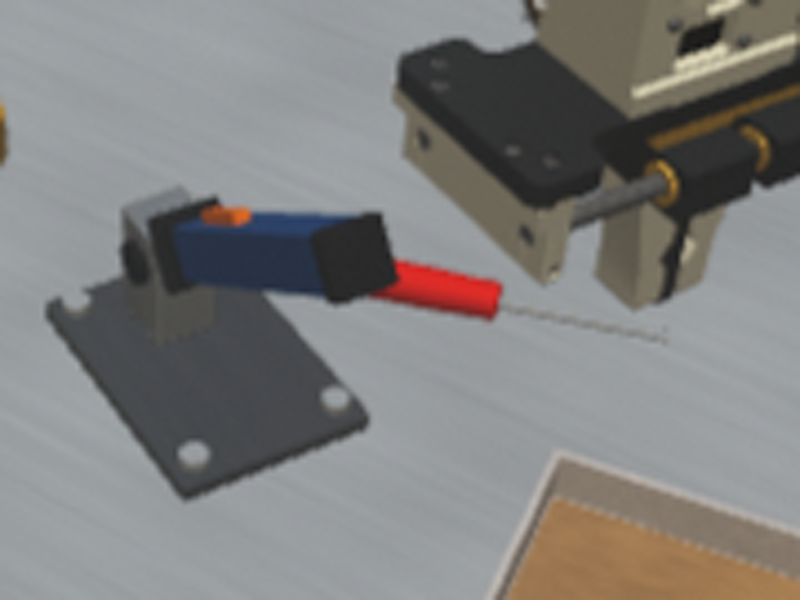

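```bash
python3 - <<'E'
from h import *
a=np.load("top0_img.npy");b=np.load("top18_img.npy")
for n,(x,y,w,z) in {"driver":(255,255,330,292),"meter":(375,135,430,190),"tape":(332,148,370,184),"weight":(400,238,428,262),"cap":(272,132,295,156),"carton":(412,188,462,230),"cup":(235,122,256,155)}.items():
    d=np.abs(a[y:z,x:w].astype(int)-b[y:z,x:w]).max(2); print(n,"px changed >40:",int((d>40).sum()))
print(r.get_state()["qd"].round(2), r.get_state()["contact_force"].round(1))
print(order.close_job())
E
```

```text
driver px changed >40: 0
meter px changed >40: 0
tape px changed >40: 0
weight px changed >40: 0
cap px changed >40: 0
carton px changed >40: 0
cup px changed >40: 0
[-1.1  -1.21 -1.4   0.07  0.23  0.19] [-1.2 -0.1 -0.5]
the job is handed in; nothing more can be done
None
```

The boom tube is on the post with its mouth on the collar and the orange button up through the slot. I handed the job in at about 18 s of the 61 s limit.

**How it went:**
- I gripped the tube near its closed end and let it swing mouth-down onto the tray floor. I then locked the grip at about 33.5° and slid it onto the nose.
- With a light grip it lined up with the post by itself, and I let go about 5 mm above the button; it slid down and stopped there (mouth about 67 mm up).
- Closed fingertips pressed the button's lower part, at about 4.2 N. The tube slipped over it down to the fingers, stopping at about 40 mm.
- It then stuck where the button rubs inside. I pushed on the cap until the button popped out, and a last push met a firm stop at about 6 N.

**Last checks:**
- **Fit:** in the top view the tube's blue part starts about 8 mm up the post, which puts the mouth at about 0 mm. The tube lies parallel to the post.
- **Button:** its top reads about 20.5 mm from the post axis; fully out would be 20.75 mm.
- **Bystanders:** none of the seven changed in the top picture.
- **Robot:** it was touching nothing, though the joints still read about 1°/s of settling motion at hand-in.

**Disagreements:**
- The two cameras differed by 5–7 mm across the bench. I used their mean, which matched the gripper's known position.
- The press reading stayed slightly under the 5 N given for flush. I count the button as pressed far enough because the tube slipped over it.

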